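Load the plumbing tote and lift it level

ROBOT

A 6-joint arm with a two-finger parallel gripper is mounted at the origin on the work surface. World frame = base frame: x ahead of the robot, y to its left, z up, the work surface at z = 0. Lengths are in m, angles in rad, forces in N, time in s.
With the tool pointing down it reaches from about 0.325 to 0.925 m from the base axis. Payload 3.1 kg.
Tool frame: the origin (TCP) lies at the centre of the arm's flange, where the gripper is bolted on; the fingertips stand 173 mm ahead of it and the grasp point (between the pads) lies 155 mm ahead of it; x points along the fingers, z is the direction in which the jaws open and shut, and the axes are right-handed (so a half turn about x gives the same grasp; the last joint's range is limited). The gripper opens to 85 mm and grips with 20 to 120 N. Pads are 22 mm wide; open, the fingers measure 114 mm over their backs; the gripper's body (76 mm by 85 mm) begins 54 mm behind the grasp point. The pads swing forward as they close: fully open they stand 13 mm farther back than shut.
Start: joints at [1.165, 0.217, 1.613, -0, 1.311, -0.112], TCP at [0.181, 0.598, 0.405] pointing down, gripper open.
Joint ranges: [-2.75, 2.75], [-0.78, 2.1], [0.31, 2.55], [-1.13, 4.27], [0.13, 2.63], [-2.58, 2.58]. Speed limits (rad/s): [2.79, 2.79, 3.14, 3.14, 3.14, 3.14].

INTERFACE

Orientations are given as [roll, pitch, yaw] about the fixed x, y, z axes, in that order (R = Rz(yaw) Ry(pitch) Rx(roll)).
In Python, from cell import arm gives the robot as it stands.
- The arm moves only by the shell command python3 -m handwheel 'ROWS'. ROWS is JSON, a list of rows, each an object of numbers: "ax", "ay", "az": the turn, a rotation vector about the tool's x, y, z in degrees; "x", "y", "z": the shift along the tool's x, y, z in m; "grip": the finger opening in m, from 0 to 0.0854. In form: [{"ax": .., "ay": .., "az": .., "x": .., "y": .., "z": .., "grip": ..}, ...]. A call has 1 to 12 rows; each row shifts and turns the commanded pose from where the row before left it, along the tool's axes as they then stand; what a row does not reach is not made up. A row lasts 1/12 s, in which the tool goes at most 41.7 mm and 7.16 degrees, less where a joint would pass 70% of its speed; a pose out of reach is approached as far as the arm can. A call is refused whole if a number of a shift passes 0.0417 or a number of a turn 7.16, either way. A call with a gripper value outside its range is refused whole. The fingers move at their own pace and stop on an object; the grip force is fixed at half the most. Time passes only in rows, so rows that do not move let the fingers close. It gives the time, the measured TCP pose, the force and the opening at its end, in the units of the state.
- arm.get_state(): the state, without advancing time (a new reading comes with each control period).
- arm.read_camera(name): name is "scene" or "top" or "wrist"; returns a dict with "image" (384x512x3 uint8, red, green, blue), "mtx" (3x3 intrinsics, pixels), "rvec" (rotation vector, rad) and "tvec" (3), from world to camera coordinates, as OpenCV has them. Camera axes: x right, y down, z forward; pixel columns grow to the right and rows downward; lengths in m; the calibration is good to about 2 mm. A picture is of the moment at which its call begins. There is no depth.
- arm.hand_in(): hands the job in, once; it reports no verdict.
The state is a dict: "time_s": time; "qpos": joint angles; "dq": joint speeds; "joint_efforts": joint torques, N m; "eef_pos": TCP position; "tcp_rot": TCP orientation; "force": force on the tool from outside, world axes, zero at the start; "ft_torque": the same for the moment, N m; "width": finger opening in m.
Only numpy, scipy, OpenCV 4.12 (cv2) and the standard library are available. Lean on these libraries where they do the work, as an engineer would, in place of code of your own. Each camera call takes 0.05 s, during which the arm holds its last target.

TASK

Pack the green wooden tote for a plumbing repair: while it stands on the bench, set the brass coupling, the blue tin and the white pipe tee inside it one after another, in either compartment, lowering each to the bottom rather than dropping it. Then take the tote by its handle, lift it level to at least 12 cm clear of the bench, and finish holding it there, steady and level with nothing else supporting it: do not put it down. Leave the screwdriver, the glue bottle and the jar where they are.

Things in the scene. Friction and masses are not known exactly. Their poses are not given: they have to be found in the camera images.
- tote_handle (a point): Centre of the tote's handle, a dark straight wooden bar rigidly fixed to the tote: along this point's x, 16 mm wide (y), 30 mm tall (z), free for 226 mm between the tote's end posts. It lies 105 mm above the tote's underside (bar from 90 to 120 mm), over the divider. Same axes as the tote; z is up.
- tote: Loose open green-painted wooden tote, 0.42 kg, 250 (x) by 220 mm (y); origin at the centre of its underside. Walls 50 mm high, 8 mm thick; floor 8 mm. An 8 mm divider, 50 mm high, along x under the handle leaves two compartments, each 234 by 98 mm, centred at y = -53 and +53 mm. End posts: 50 mm wide (y), 12 mm thick, 120 mm tall, at x = -119 and +119 mm.
- coupling_center (a point): Centre (half-way up) of a loose brass pipe coupling standing upright, 60 mm tall, 0.12 kg; 41 mm in diameter from 14 to 46 mm height, 34 mm at both ends; z is its axis.
- tin_center (a point): Centre (half-way up) of a loose closed blue tin with bright rims, standing upright, 59 mm tall, 47 mm in diameter (its rims 48 mm), 0.11 kg; z is its axis.
- tee_center (a point): Centre (half-way up) of a loose white plastic pipe tee standing upright on one end of its run: the run is 62 mm tall and 36 mm in diameter (collars 41 mm), 0.08 kg; the side branch, 28 mm in diameter (collar 31 mm), points along this point's +x at half height and ends 36 mm from the centre. z is the axis of the run.
- screwdriver: Bystander: screwdriver with a green handle, 200 mm long, lying on the bench along its x; origin on its underside at mid length.
- glue: Bystander: white glue bottle with orange cap, 56 mm in diameter, 150 mm tall, standing; origin at the centre of its underside.
- jar: Bystander: amber jar with black lid, 64 mm in diameter, 75 mm tall, standing; origin at the centre of its underside.
Not all that is in view belongs to the job. Leave any pink look-alike of the part that bears coupling_center alone.

How it is judged:
By the outcome, as a careful person would: the job done as asked, in the order asked, and still so for the second after the job is handed in, while the arm keeps its last pose, push and grip.
It also fails if it takes over 72 s, if anything falls off the work surface, if the arm or the gripper's body presses on something with over 40 N, if the wrist force passes 120 N, or if a joint passes its speed limit or range.

## Working session

There is one attempt and no reset: what is moved stays moved. The work goes in short steps, Python scripts to look and compute and a shell command to move; the robot and the scene stay as the last step left them, time stands still between calls to the robot, and variables do not carry over. Pictures are saved under pics/ and viewed, and the job is handed in when it is done.

```bash
mkdir -p pics; ls; python3 - <<'E'
from cell import arm
import cv2
for n in ["scene","top","wrist"]:
    c=arm.read_camera(n); cv2.imwrite(f"pics/{n}0.png",c["image"][:,:,::-1]); print(n,c["mtx"].round(1).tolist(),c["rvec"].ravel().round(4),c["tvec"].ravel().round(4))
print(arm.get_state())
E
```

```text
pics
scene [[476.1, 0.0, 255.6], [0.0, 476.1, 192.0], [0.0, 0.0, 1.0]] [ 0.6297  2.5915 -1.1963] [ 0.5072 -0.139   1.5125]
top [[380.4, 0.0, 258.6], [0.0, 380.4, 189.5], [0.0, 0.0, 1.0]] [ 2.135  -2.1463  0.1729] [0.0591 0.6266 1.0237]
wrist [[295.1, 0.0, 258.0], [0.0, 295.1, 193.5], [0.0, 0.0, 1.0]] [-2.3118 -1.7138 -0.2668] [-0.6243 -0.0395  0.3808]
{'time_s': 0.15, 'qpos': array([ 1.16477803e+00,  2.17596524e-01,  1.61458188e+00,  1.68018287e-05,
        1.31131983e+00, -1.12227924e-01]), 'dq': array([-0.00140523, -0.00151162, -0.00448197,  0.00084713, -0.0011052 ,
        0.00266029]), 'joint_efforts': array([-7.40328160e-04, -3.97447836e+01, -3.04412878e+01, -2.40590989e-04,
        5.87539762e-03,  3.69571160e-05]), 'eef_pos': array([0.18086073, 0.59793983, 0.4036497 ]), 'tcp_rot': array([ 3.02084727,  1.56889067, -1.9853364 ]), 'force': array([ 0.12408301, -0.32151397,  0.67531419]), 'ft_torque': array([-0.02199001,  0.00298598,  0.05952536]), 'width': 0.08554708387844485}
```

View pics/scene0.png

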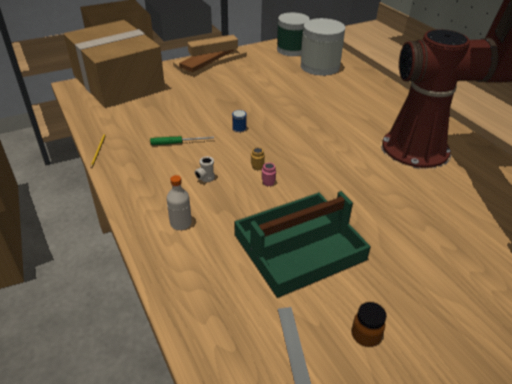

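View pics/top0.png

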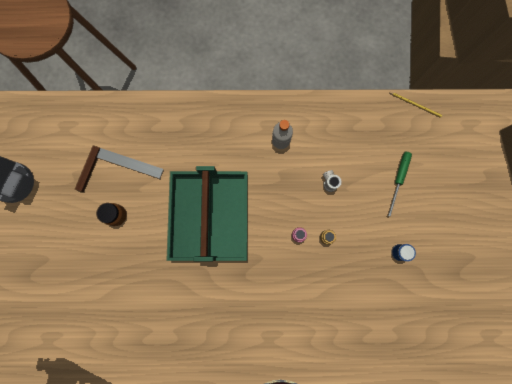

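View pics/wrist0.png

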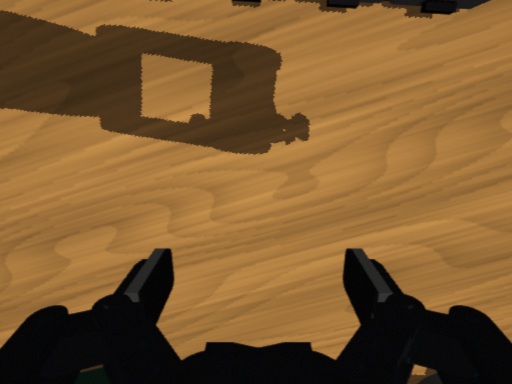

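The scene camera shows the tote at about (300,245), with the brass coupling at (258,158) next to its pink double at (269,175). The tee is at (206,170) and the tin at (239,121). In the top view the tote spans (168–248, 167–262), with brass at (328,237), pink at (300,235), the tee at (333,181) and the tin at (404,253). Next I'll measure them.

```bash
cat > h.py <<'E'
import numpy as np, cv2
from cell import arm
def cam(n):
    c=arm.read_camera(n); R,_=cv2.Rodrigues(np.array(c["rvec"],float)); t=np.array(c["tvec"],float).ravel()
    return c["image"],np.array(c["mtx"]),R,t
def ray(C,uv,z):
    _,K,R,t=C; d=R.T@np.linalg.solve(K,[uv[0],uv[1],1]); o=-R.T@t
    return (o+d*(z-o[2])/d[2])
def proj(C,p):
    _,K,R,t=C; q=K@(R@np.array(p)+t); return q[:2]/q[2]
E
python3 - <<'E'
from h import *
C=cam("top"); im=C[0]
print(-C[2].T@C[3])
big=cv2.resize(im[150:280,270:430],None,fx=5,fy=4.6,interpolation=cv2.INTER_CUBIC)[:,:,::-1]
cv2.imwrite("pics/topz.png",big)
big=cv2.resize(im[150:275,90:260],None,fx=4.7,fy=4.7,interpolation=cv2.INTER_CUBIC)[:,:,::-1]
cv2.imwrite("pics/topt.png",big)
S=cam("scene"); 
big=cv2.resize(S[0][95:245,140:300],None,fx=5,fy=4,interpolation=cv2.INTER_CUBIC)[:,:,::-1]
cv2.imwrite("pics/scz.png",big); print(-S[2].T@S[3])
E
```

```text
[0.45811601 0.05972608 1.10935813]
[1.04322599 0.85769181 0.86040105]
```

View pics/topz.png

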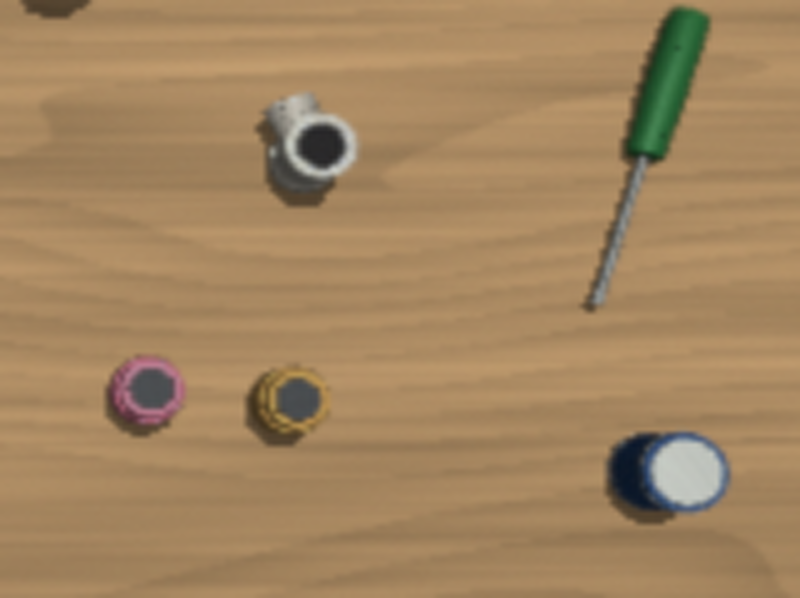

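View pics/topt.png

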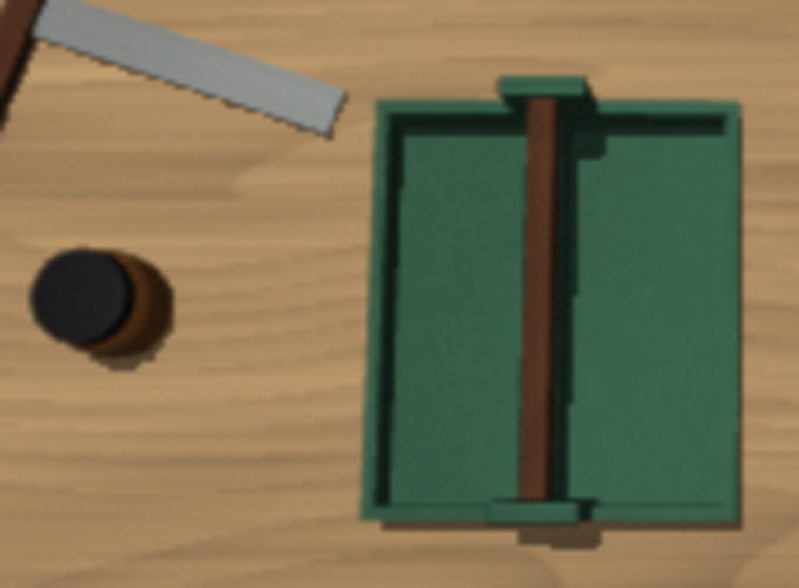

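View pics/scz.png

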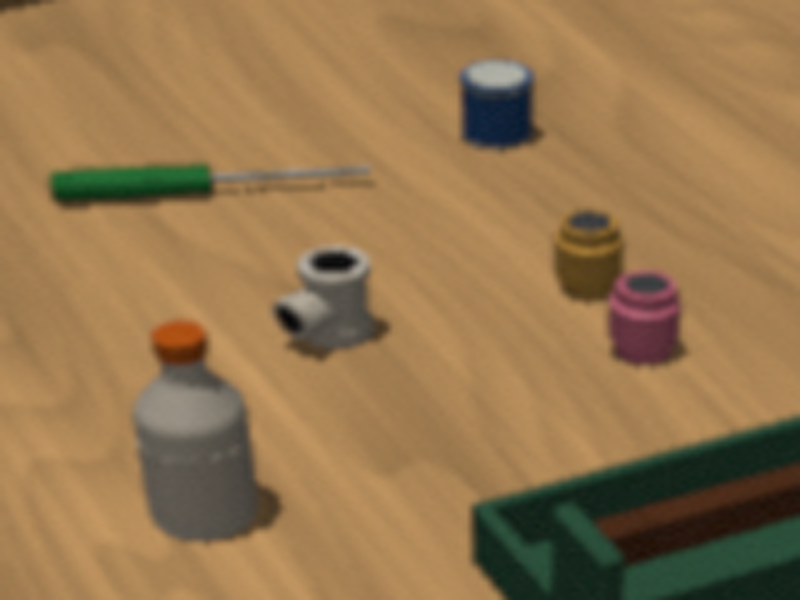

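```bash
python3 - <<'E'
from h import *
C=cam("top"); S=cam("scene"); im=C[0]
def u(x,y): return ((x+.5)/5-.5+270,(y+.5)/4.6-.5+150)
def w(x,y): return ((x+.5)/4.7-.5+90,(y+.5)/4.7-.5+150)
def blob(C,mask,seed,r):
    m=np.zeros(mask.shape,np.uint8); s=[int(round(q)) for q in seed]
    m[s[1]-r:s[1]+r+1,s[0]-r:s[0]+r+1]=mask[s[1]-r:s[1]+r+1,s[0]-r:s[0]+r+1]
    ys,xs=np.nonzero(m); return (xs.mean(),ys.mean()),len(xs)
I=im.astype(int); g=I.sum(2)
sat=I.max(2)-I.min(2)
print('tin',ray(C,u(686,471),.059)); b=blob(C,(g>450)&(sat<30),u(686,471),10);print(b,ray(C,b[0],.059))
dark=(g<300)&(sat<25)
print('coup',ray(C,u(295,400),.06)); b=blob(C,dark,u(297,399),5);print(b,ray(C,b[0],.06))
print('pink',ray(C,u(150,389),.06)); b=blob(C,dark,u(153,388),5);print(b,ray(C,b[0],.06))
print('tee',ray(C,u(320,146),.062)); b=blob(C,g<200,u(320,146),5);print(b,ray(C,b[0],.062))
print('branch end top', ray(C,u(292,100),.04))
for n,p in dict(TL=(377,101),TR=(740,102),BR=(741,523),BL=(362,520)).items(): print(n,ray(C,w(*p),.05 ))
for n,p in dict(pf=(544,79),pfi=(544,97),pn=(534,521),pni=(534,501),bf=(541,98),bn=(533,499)).items(): print(n,ray(C,w(*p),.12))
def v(x,y): return ((x+.5)/5-.5+140,(y+.5)/4-.5+95)
print('scene: tin',ray(S,v(497,76),.059),'coup',ray(S,v(590,221),.06),'tee',ray(S,v(334,262),.062),'branch',ray(S,v(290,318),.031))
print('jar',ray(C,w(81,297),.075),'glue',ray(C,(284,125),.15))
from scipy.spatial.transform import Rotation as Ro
s=arm.get_state(); M=Ro.from_euler('xyz',s['tcp_rot']).as_matrix(); print(M.round(3))
E
```

```text
tin [ 0.45078521 -0.34744413  0.059     ]
((np.float64(407.02649006622516), np.float64(252.2251655629139)), 151) [ 0.45017598 -0.34802202  0.059     ]
coup [ 0.49371222 -0.13528352  0.06      ]
((np.float64(329.3272727272727), np.float64(236.43636363636364)), 55) [ 0.49405205 -0.13729007  0.06      ]
pink [ 0.50065692 -0.05592291  0.06      ]
((np.float64(299.94827586206895), np.float64(234.05172413793105)), 58) [ 0.50098488 -0.05688602  0.06      ]
tee [ 0.64703136 -0.15420849  0.062     ]
((np.float64(333.77358490566036), np.float64(181.26415094339623)), 53) [ 0.64726688 -0.15470338  0.062     ]
branch end top [ 0.68023628 -0.14368755  0.04      ]
TL [0.68110801 0.30765316 0.05      ]
TR [0.67940896 0.08833273 0.05      ]
BR [0.42915619 0.087938   0.05      ]
BL [0.43211199 0.3086224  0.05      ]
pf [0.67860744 0.19727766 0.12      ]
pfi [0.66821359 0.19710632 0.12      ]
pn [0.43277111 0.19866194 0.12      ]
pni [0.44348941 0.19884805 0.12      ]
bf [0.66764549 0.19878998 0.12      ]
bn [0.44456632 0.19941146 0.12      ]
scene: tin [ 0.45261727 -0.34681876  0.059     ] coup [ 0.49460145 -0.13948757  0.06      ] tee [ 0.64862486 -0.15681782  0.062     ] branch [ 0.68169964 -0.14617584  0.031     ]
jar [0.56076046 0.46960909 0.075     ] glue [ 0.78209023 -0.01144448  0.15      ]
[[-0.    -0.957  0.29 ]
 [-0.     0.29   0.957]
 [-1.     0.    -0.001]]
```

```bash
python3 -m handwheel '[{"ax":6.65},{"ax":6.65},{"ax":6.65},{"ax":6.65},{"ax":6.65},{"ax":6.65},{"ax":6.65},{"ax":6.65},{"ax":6.65},{"ax":6.65},{"ax":6.65}]'; cat > st.py <<'E'
from h import *
import sys
from scipy.spatial.transform import Rotation as Ro
s=arm.get_state(); M=Ro.from_euler('xyz',s['tcp_rot']).as_matrix()
print("t",round(s['time_s'],2),"pos",s['eef_pos'].round(4),"w",round(s['width'],4),"F",s['force'].round(1),"q",s['qpos'].round(2)); print(M.round(3).tolist(), "jaw deg",np.degrees(np.arctan2(M[1,2],M[0,2])).round(2))
if len(sys.argv)>3:
    g=np.array([float(a) for a in sys.argv[1:4]]); print("tool shift needed",(M.T@(g-s['eef_pos'])).round(4))
E
python3 st.py 0.494 -0.138 0.30
```

```text
t 0.35 pos [0.1809 0.5982 0.4044] w 0.0854 F [0.  0.1 0.2] q [ 1.16  0.22  1.61  0.    1.31 -0.11]
[[-0.0, -0.957, 0.29], [-0.0, 0.29, 0.957], [-1.0, 0.0, -0.001]] jaw deg 73.17
tool shift needed [ 0.1047 -0.5128 -0.6139]$[0]: bad value
```

```bash
python3 -m handwheel '[{"ax":6.65,"ay":0,"az":0,"x":0,"y":0,"z":0,"grip":0.085}]'; python3 st.py
```

```text
time_s: 0.43
eef_pos: [0.1809, 0.5982, 0.4045]
tcp_rot: [3.101, 1.571, -2.023]
force: [-0.4, -0.7, 0.1]
width: 0.0849
t 0.43 pos [0.1809 0.5982 0.4045] w 0.0849 F [-0.4 -0.7  0.1] q [1.16 0.22 1.61 0.   1.31 0.01]
[[-0.0, -0.916, 0.4], [-0.0, 0.4, 0.916], [-1.0, 0.0, -0.0]] jaw deg 66.42
```

All keys are required. Continuing.

```bash
python3 -m handwheel '[{"ax":6.65,"ay":0,"az":0,"x":0,"y":0,"z":0,"grip":0.085},{"ax":6.65,"ay":0,"az":0,"x":0,"y":0,"z":0,"grip":0.085},{"ax":6.65,"ay":0,"az":0,"x":0,"y":0,"z":0,"grip":0.085},{"ax":6.65,"ay":0,"az":0,"x":0,"y":0,"z":0,"grip":0.085},{"ax":6.65,"ay":0,"az":0,"x":0,"y":0,"z":0,"grip":0.085},{"ax":6.65,"ay":0,"az":0,"x":0,"y":0,"z":0,"grip":0.085},{"ax":6.65,"ay":0,"az":0,"x":0,"y":0,"z":0,"grip":0.085},{"ax":6.65,"ay":0,"az":0,"x":0,"y":0,"z":0,"grip":0.085},{"ax":6.65,"ay":0,"az":0,"x":0,"y":0,"z":0,"grip":0.085},{"ax":6.65,"ay":0,"az":0,"x":0,"y":0,"z":0,"grip":0.085}]'; python3 st.py 0.494 -0.138 0.30
```

```text
time_s: 1.27
eef_pos: [0.181, 0.5982, 0.4047]
tcp_rot: [-2.848, 1.571, -2.854]
force: [0.1, 0.8, 0.2]
width: 0.0847
t 1.27 pos [0.181  0.5982 0.4047] w 0.0847 F [0.1 0.8 0.2] q [1.16 0.22 1.61 0.   1.31 1.17]
[[-0.0, 0.006, 1.0], [-0.0, 1.0, -0.006], [-1.0, -0.0, -0.0]] jaw deg -0.32
tool shift needed [ 0.1047 -0.7345  0.3171]
```

```bash
python3 -m handwheel '[{"ax":0,"ay":0,"az":0,"x":0,"y":-0.0306,"z":0.0132,"grip":0.085},{"ax":0,"ay":0,"az":0,"x":0,"y":-0.0306,"z":0.0132,"grip":0.085},{"ax":0,"ay":0,"az":0,"x":0,"y":-0.0306,"z":0.0132,"grip":0.085},{"ax":0,"ay":0,"az":0,"x":0,"y":-0.0306,"z":0.0132,"grip":0.085},{"ax":0,"ay":0,"az":0,"x":0,"y":-0.0306,"z":0.0132,"grip":0.085},{"ax":0,"ay":0,"az":0,"x":0,"y":-0.0306,"z":0.0132,"grip":0.085},{"ax":0,"ay":0,"az":0,"x":0,"y":-0.0306,"z":0.0132,"grip":0.085},{"ax":0,"ay":0,"az":0,"x":0,"y":-0.0306,"z":0.0132,"grip":0.085},{"ax":0,"ay":0,"az":0,"x":0,"y":-0.0306,"z":0.0132,"grip":0.085},{"ax":0,"ay":0,"az":0,"x":0,"y":-0.0306,"z":0.0132,"grip":0.085},{"ax":0,"ay":0,"az":0,"x":0,"y":-0.0306,"z":0.0132,"grip":0.085},{"ax":0,"ay":0,"az":0,"x":0,"y":-0.0306,"z":0.0132,"grip":0.085}]'; python3 -m handwheel '[{"ax":0,"ay":0,"az":0,"x":0.008,"y":-0.0306,"z":0.0132,"grip":0.085},{"ax":0,"ay":0,"az":0,"x":0.008,"y":-0.0306,"z":0.0132,"grip":0.085},{"ax":0,"ay":0,"az":0,"x":0.008,"y":-0.0306,"z":0.0132,"grip":0.085},{"ax":0,"ay":0,"az":0,"x":0.008,"y":-0.0306,"z":0.0132,"grip":0.085},{"ax":0,"ay":0,"az":0,"x":0.008,"y":-0.0306,"z":0.0132,"grip":0.085},{"ax":0,"ay":0,"az":0,"x":0.008,"y":-0.0306,"z":0.0132,"grip":0.085},{"ax":0,"ay":0,"az":0,"x":0.008,"y":-0.0306,"z":0.0132,"grip":0.085},{"ax":0,"ay":0,"az":0,"x":0.008,"y":-0.0306,"z":0.0132,"grip":0.085},{"ax":0,"ay":0,"az":0,"x":0.008,"y":-0.0306,"z":0.0132,"grip":0.085},{"ax":0,"ay":0,"az":0,"x":0.008,"y":-0.0306,"z":0.0132,"grip":0.085},{"ax":0,"ay":0,"az":0,"x":0.008,"y":-0.0306,"z":0.0132,"grip":0.085},{"ax":0,"ay":0,"az":0,"x":0.008,"y":-0.0306,"z":0.0132,"grip":0.085}]';python3 st.py 0.494 -0.138 0.189
python3 - <<'E'
from h import *
for n in ["wrist"]:
    C=cam(n); cv2.imwrite("pics/w1.png",C[0][:,:,::-1])
    for z in (0,.06): print(proj(C,(.494,-.138,z)))
E
```

```text
time_s: 2.27
eef_pos: [0.3396, 0.2296, 0.405]
tcp_rot: [0.377, 1.57, 0.377]
force: [0.2, 0.9, 0.0]
width: 0.0848
time_s: 3.27
eef_pos: [0.4984, -0.1378, 0.3085]
tcp_rot: [-0.183, 1.57, -0.183]
force: [0.8, 0.3, 0.6]
width: 0.0851
t 3.27 pos [ 0.4984 -0.1378  0.3085] w 0.0851 F [0.8 0.3 0.6] q [-0.41  0.09  1.95  0.    1.1  -0.41]
[[0.0, 0.0, 1.0], [-0.0, 1.0, -0.0], [-1.0, -0.0, 0.0]] jaw deg -0.01
tool shift needed [ 0.1195 -0.0002 -0.0044]
[252.86616294 183.42479704]
[251.57614877 204.42426421]
```

View pics/w1.png

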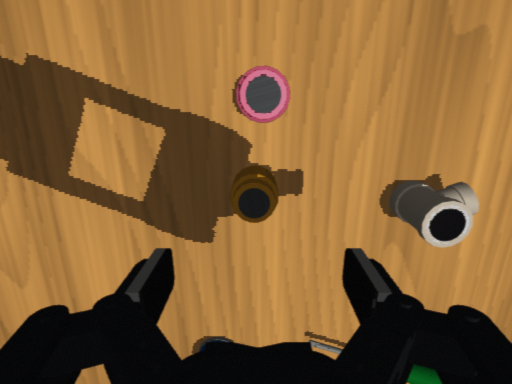

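The coupling's bore is at (254,203), the pink one is at (264,95), and the tee's bore is at (447,223) with its branch pointing right and up at (462,195).

```bash
python3 - <<'E'
from h import *
C=cam("wrist")
print(ray(C,(254,203),.06),ray(C,(447,223),.062),"branch end",ray(C,(466,191),.038),"pink",ray(C,(264,95),.06))
E
```

```text
[ 0.49806636 -0.14203562  0.06      ] [ 0.65103078 -0.15884429  0.062     ] branch end [ 0.67812781 -0.13998187  0.038     ] pink [ 0.50567882 -0.06198432  0.06      ]
```

```bash
python3 -m handwheel '[{"ax":0,"ay":0,"az":0,"x":0.03,"y":-0.002,"z":-0.002,"grip":0.085},{"ax":0,"ay":0,"az":0,"x":0.03,"y":0,"z":0,"grip":0.085},{"ax":0,"ay":0,"az":0,"x":0.03,"y":0,"z":0,"grip":0.085},{"ax":0,"ay":0,"az":0,"x":0.02,"y":0,"z":0,"grip":0.085},{"ax":0,"ay":0,"az":0,"x":0.0095,"y":0,"z":0,"grip":0.085},{"ax":0,"ay":0,"az":0,"x":0,"y":0,"z":0,"grip":0.085}]';python3 st.py 0.494 -0.138 0.189
python3 - <<'E'
from h import *
C=cam("wrist"); cv2.imwrite("pics/w2.png",C[0][:,:,::-1])
E
```

```text
time_s: 3.87
eef_pos: [0.4945, -0.1369, 0.187]
tcp_rot: [2.707, 1.565, 2.708]
force: [0.4, 0.3, 0.4]
width: 0.0845
t 3.87 pos [ 0.4945 -0.1369  0.187 ] w 0.0845 F [0.4 0.3 0.4] q [-0.41  0.29  2.    0.    0.86 -0.41]
[[-0.005, -0.001, 1.0], [0.002, 1.0, 0.001], [-1.0, 0.002, -0.005]] jaw deg 0.04
tool shift needed [-0.002  -0.001  -0.0005]
```

View pics/w2.png

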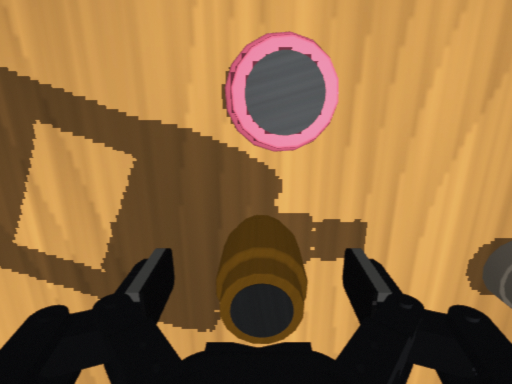

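The coupling sits between the pads, with its bore at (262,310) and the pads' midline at about 258. I'll check the y offset, then close.

```bash
python3 - <<'E'
from h import *
C=cam("wrist")
print(ray(C,(262,310),.06), proj(C,arm.get_state()['eef_pos']-[0,0,.129]))
E
python3 -m handwheel '[{"ax":0,"ay":0,"az":0,"x":0,"y":-0.003,"z":0.001,"grip":0.085},{"ax":0,"ay":0,"az":0,"x":0,"y":0,"z":0,"grip":0.03},{"ax":0,"ay":0,"az":0,"x":0,"y":0,"z":0,"grip":0.03},{"ax":0,"ay":0,"az":0,"x":0,"y":0,"z":0,"grip":0.03},{"ax":0,"ay":0,"az":0,"x":0,"y":0,"z":0,"grip":0.03},{"ax":0,"ay":0,"az":0,"x":0,"y":0,"z":0,"grip":0.03},{"ax":0,"ay":0,"az":0,"x":0,"y":0,"z":0,"grip":0.03}]';python3 st.py
```

```text
[ 0.49753895 -0.13889744  0.06      ] [259.20154311 309.5024728 ]
time_s: 4.55
eef_pos: [0.4976, -0.1414, 0.1903]
tcp_rot: [-0.457, 1.569, -0.457]
force: [0.0, -0.5, 6.2]
width: 0.0392
t 4.55 pos [ 0.4976 -0.1414  0.1903] w 0.0392 F [ 0.  -0.5  6.2] q [-0.41  0.29  1.99 -0.    0.86 -0.41]
[[0.002, -0.0, 1.0], [-0.001, 1.0, 0.0], [-1.0, -0.001, 0.002]] jaw deg 0.02
```

```bash
python3 -m handwheel '[{"ax":0,"ay":0,"az":0,"x":-0.015,"y":0,"z":0,"grip":0.03},{"ax":0,"ay":0,"az":0,"x":-0.03,"y":0,"z":0,"grip":0.03},{"ax":0,"ay":0,"az":0,"x":-0.03,"y":0,"z":0,"grip":0.03},{"ax":0,"ay":0,"az":0,"x":-0.03,"y":0,"z":0,"grip":0.03},{"ax":0,"ay":0,"az":0,"x":-0.015,"y":0.01,"z":0,"grip":0.03},{"ax":0,"ay":0,"az":0,"x":0,"y":0.03,"z":0,"grip":0.03},{"ax":0,"ay":0,"az":0,"x":0,"y":0.03,"z":0,"grip":0.03},{"ax":0,"ay":0,"az":0,"x":0,"y":0.03,"z":0,"grip":0.03},{"ax":0,"ay":0,"az":0,"x":0,"y":0.03,"z":0,"grip":0.03},{"ax":0,"ay":0,"az":0,"x":0,"y":0.03,"z":0,"grip":0.03},{"ax":0,"ay":0,"az":0,"x":0,"y":0.03,"z":0,"grip":0.03},{"ax":0,"ay":0,"az":0,"x":0,"y":0.03,"z":0,"grip":0.03}]';python3 st.py .5 .132 .205
```

```text
time_s: 5.55
eef_pos: [0.4961, 0.0804, 0.3084]
tcp_rot: [3.093, 1.569, 3.094]
force: [0.5, -0.1, -1.5]
width: 0.0395
t 5.55 pos [0.4961 0.0804 0.3084] w 0.0395 F [ 0.5 -0.1 -1.5] q [0.02 0.06 1.98 0.   1.1  0.02]
[[-0.001, -0.0, 1.0], [0.0, 1.0, 0.0], [-1.0, 0.0, -0.001]] jaw deg 0.01
tool shift needed [0.1034 0.0516 0.004 ]
```

```bash
python3 -m handwheel '[{"ax":0,"ay":0,"az":0,"x":0,"y":0.03,"z":0,"grip":0.03},{"ax":0,"ay":0,"az":0,"x":0,"y":0.02,"z":0,"grip":0.03},{"ax":0,"ay":0,"az":0,"x":0,"y":0.004,"z":0.002,"grip":0.03},{"ax":0,"ay":0,"az":0,"x":0,"y":0,"z":0,"grip":0.03},{"ax":0,"ay":0,"az":0,"x":0,"y":0,"z":0,"grip":0.03}]';python3 st.py .5 .132 .205;python3 - <<'E'
from h import *
C=cam("wrist"); cv2.imwrite("pics/w3.png",C[0][:,:,::-1])
C=cam("scene"); cv2.imwrite("pics/s3.png",C[0][:,:,::-1])
E
```

```text
time_s: 5.97
eef_pos: [0.4987, 0.1327, 0.3086]
tcp_rot: [-2.464, 1.569, -2.463]
force: [-0.1, -0.6, -0.8]
width: 0.0397
t 5.97 pos [0.4987 0.1327 0.3086] w 0.0397 F [-0.1 -0.6 -0.8] q [ 0.12  0.09  1.95 -0.    1.1   0.12]
[[-0.001, -0.001, 1.0], [-0.001, 1.0, 0.001], [-1.0, -0.001, -0.001]] jaw deg 0.06
tool shift needed [ 0.1036 -0.0006  0.0014]
```

View pics/w3.png

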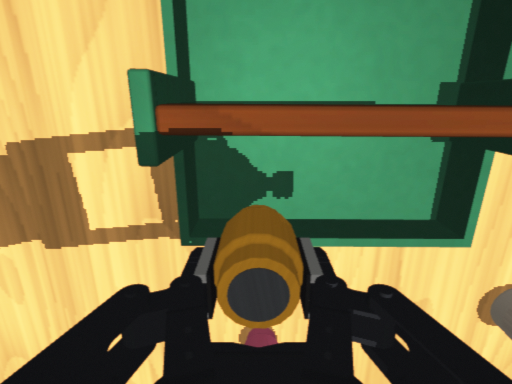

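View pics/s3.png

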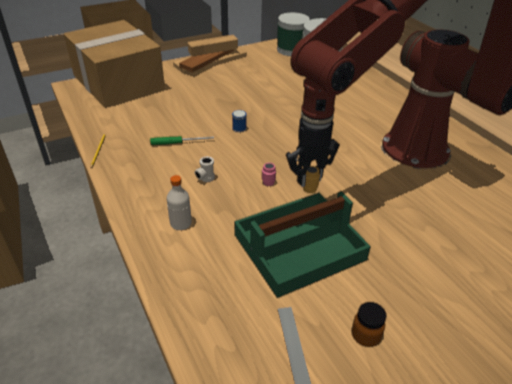

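The coupling is held over the near compartment. The tote's outer wall edge runs along row 243 or so, from (190,243) to (468,245), and the handle bar runs along rows 105–135. I'll check these against the wrist calibration.

```bash
python3 - <<'E'
from h import *
C=cam("wrist")
for p,z in [((190,243),.05),((468,245),.05),((163,0),.05),((300,106),.12),((300,133),.12),((157,118),.12)]: print(p,ray(C,p,z).round(4))
print(proj(C,(.4987,.1327,.05)))
E
```

```text
(190, 243) [0.4405 0.0926 0.05  ]
(468, 245) [0.6799 0.0904 0.05  ]
(163, 0) [0.4356 0.274  0.05  ]
(300, 106) [0.521  0.2073 0.12  ]
(300, 133) [0.5216 0.1936 0.12  ]
(157, 118) [0.4467 0.2015 0.12  ]
[257.49212937 198.87943645]
```

```bash
python3 -m handwheel '[{"ax":0,"ay":0,"az":0,"x":0.03,"y":0,"z":0.001,"grip":0.03},{"ax":0,"ay":0,"az":0,"x":0.03,"y":0,"z":0,"grip":0.03},{"ax":0,"ay":0,"az":0,"x":0.03,"y":0,"z":0,"grip":0.03},{"ax":0,"ay":0,"az":0,"x":0.01,"y":0,"z":0,"grip":0.03},{"ax":0,"ay":0,"az":0,"x":0.005,"y":0,"z":0,"grip":0.03},{"ax":0,"ay":0,"az":0,"x":0.001,"y":0,"z":0,"grip":0.03},{"ax":0,"ay":0,"az":0,"x":0,"y":0,"z":0,"grip":0.03}]';python3 st.py .5 .132 .198
```

```text
time_s: 6.7
eef_pos: [0.5008, 0.1327, 0.2043]
tcp_rot: [0.094, 1.569, 0.094]
force: [-0.8, 0.3, -1.2]
width: 0.0394
t 6.7 pos [0.5008 0.1327 0.2043] w 0.0394 F [-0.8  0.3 -1.2] q [ 0.12  0.26  1.99 -0.    0.89  0.12]
[[0.002, 0.0, 1.0], [0.0, 1.0, -0.0], [-1.0, 0.0, 0.002]] jaw deg -0.02
tool shift needed [ 0.0063 -0.0007 -0.0008]
```

```bash
python3 -m handwheel '[{"ax":0,"ay":0,"az":0,"x":0.003,"y":0,"z":0,"grip":0.03},{"ax":0,"ay":0,"az":0,"x":0.002,"y":0,"z":0,"grip":0.03},{"ax":0,"ay":0,"az":0,"x":0,"y":0,"z":0,"grip":0.03}]';python3 st.py .5 .132 .198; python3 -m handwheel '[{"ax":0,"ay":0,"az":0,"x":0.002,"y":0,"z":0,"grip":0.03},{"ax":0,"ay":0,"az":0,"x":0,"y":0,"z":0,"grip":0.03}]';python3 st.py .5 .132 .198
```

```text
time_s: 6.95
eef_pos: [0.5004, 0.133, 0.1991]
tcp_rot: [0.12, 1.569, 0.12]
force: [-1.1, -0.5, -3.0]
width: 0.0394
t 6.95 pos [0.5004 0.133  0.1991] w 0.0394 F [-1.1 -0.5 -3. ] q [ 0.12  0.27  1.99 -0.    0.88  0.12]
[[0.002, -0.0, 1.0], [0.0, 1.0, 0.0], [-1.0, 0.0, 0.002]] jaw deg 0.02
tool shift needed [ 0.0011 -0.001  -0.0004]
time_s: 7.12
eef_pos: [0.5007, 0.1331, 0.1982]
tcp_rot: [-0.03, 1.57, -0.03]
force: [-3.9, -0.2, 8.7]
width: 0.0392
t 7.12 pos [0.5007 0.1331 0.1982] w 0.0392 F [-3.9 -0.2  8.7] q [ 0.12  0.27  1.99 -0.    0.88  0.12]
[[0.001, -0.001, 1.0], [-0.0, 1.0, 0.001], [-1.0, -0.0, 0.001]] jaw deg 0.04
tool shift needed [ 0.0002 -0.0011 -0.0007]
```

The coupling is on the floor: force steps to 8.7 N up. Release and rise.

```bash
python3 -m handwheel '[{"ax":0,"ay":0,"az":0,"x":0,"y":0,"z":0,"grip":0.065},{"ax":0,"ay":0,"az":0,"x":0,"y":0,"z":0,"grip":0.065},{"ax":0,"ay":0,"az":0,"x":0,"y":0,"z":0,"grip":0.065},{"ax":0,"ay":0,"az":0,"x":0,"y":0,"z":0,"grip":0.065},{"ax":0,"ay":0,"az":0,"x":-0.015,"y":0,"z":0,"grip":0.065},{"ax":0,"ay":0,"az":0,"x":-0.03,"y":0,"z":0,"grip":0.065},{"ax":0,"ay":0,"az":0,"x":-0.03,"y":0,"z":0,"grip":0.065},{"ax":0,"ay":0,"az":0,"x":-0.03,"y":0,"z":0,"grip":0.085},{"ax":0,"ay":0,"az":0,"x":0,"y":0,"z":0,"grip":0.085}]';python3 st.py 0.451 -0.348 0.30
python3 - <<'E'
from h import *
C=cam("wrist"); cv2.imwrite("pics/w4.png",C[0][:,:,::-1])
E
```

```text
time_s: 7.87
eef_pos: [0.5028, 0.1334, 0.3079]
tcp_rot: [0.124, 1.558, 0.124]
force: [0.9, 0.4, 0.8]
width: 0.0847
t 7.87 pos [0.5028 0.1334 0.3079] w 0.0847 F [0.9 0.4 0.8] q [ 0.12  0.1   1.94 -0.    1.09  0.12]
[[0.013, -0.0, 1.0], [0.002, 1.0, 0.0], [-1.0, 0.002, 0.013]] jaw deg 0.02
tool shift needed [ 0.0065 -0.4814 -0.0521]
```

View pics/w4.png

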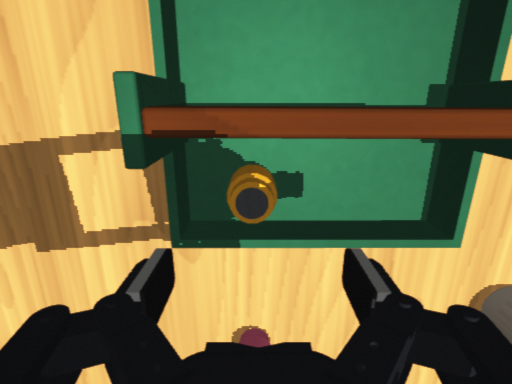

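The coupling stands in the compartment at (252,195). On to the tin.

```bash
python3 -m handwheel '[{"ax":0,"ay":0,"az":0,"x":0,"y":-0.04,"z":-0.004,"grip":0.085},{"ax":0,"ay":0,"az":0,"x":0,"y":-0.04,"z":-0.004,"grip":0.085},{"ax":0,"ay":0,"az":0,"x":0,"y":-0.04,"z":-0.004,"grip":0.085},{"ax":0,"ay":0,"az":0,"x":0,"y":-0.04,"z":-0.004,"grip":0.085},{"ax":0,"ay":0,"az":0,"x":0,"y":-0.04,"z":-0.004,"grip":0.085},{"ax":0,"ay":0,"az":0,"x":0,"y":-0.04,"z":-0.004,"grip":0.085},{"ax":0,"ay":0,"az":0,"x":0,"y":-0.04,"z":-0.004,"grip":0.085},{"ax":0,"ay":0,"az":0,"x":0,"y":-0.04,"z":-0.004,"grip":0.085},{"ax":0,"ay":0,"az":0,"x":0,"y":-0.04,"z":-0.004,"grip":0.085},{"ax":0,"ay":0,"az":0,"x":0,"y":-0.04,"z":-0.004,"grip":0.085},{"ax":0,"ay":0,"az":0,"x":0,"y":-0.04,"z":-0.004,"grip":0.085},{"ax":0,"ay":0,"az":0,"x":0,"y":-0.035,"z":-0.004,"grip":0.085}]';python3 -m handwheel '[{"ax":0,"ay":0,"az":0,"x":0,"y":-0.006,"z":-0.003,"grip":0.085},{"ax":0,"ay":0,"az":0,"x":0,"y":0,"z":0,"grip":0.085}]';python3 st.py 0.451 -0.348 0.19
python3 - <<'E'
from h import *
C=cam("wrist"); cv2.imwrite("pics/w5.png",C[0][:,:,::-1])
print(proj(C,(.451,-.3475,.059)))
E
```

```text
time_s: 8.92
eef_pos: [0.4509, -0.3442, 0.2995]
tcp_rot: [2.46, 1.569, 2.459]
force: [0.4, 0.8, 1.0]
width: 0.0847
time_s: 9.08
eef_pos: [0.4479, -0.3501, 0.2997]
tcp_rot: [2.497, 1.569, 2.493]
force: [-0.3, -0.3, -0.1]
width: 0.0851
t 9.08 pos [ 0.4479 -0.3501  0.2997] w 0.0851 F [-0.3 -0.3 -0.1] q [-0.79  0.21  1.83 -0.    1.1  -0.78]
[[-0.002, 0.004, 1.0], [0.001, 1.0, -0.004], [-1.0, 0.001, -0.002]] jaw deg -0.2
tool shift needed [0.1097 0.002  0.0033]
[261.85972656 204.86072268]
```

View pics/w5.png

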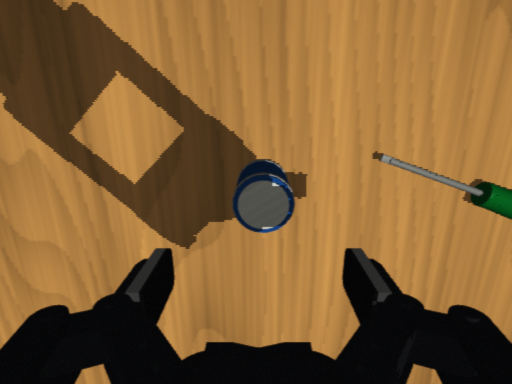

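The tin's lid is at (264,204), within 2 px of the prediction. Descend and grip.

```bash
python3 -m handwheel '[{"ax":0,"ay":0,"az":0,"x":0.03,"y":0.002,"z":0.004,"grip":0.085},{"ax":0,"ay":0,"az":0,"x":0.03,"y":0,"z":0,"grip":0.085},{"ax":0,"ay":0,"az":0,"x":0.03,"y":0,"z":0,"grip":0.085},{"ax":0,"ay":0,"az":0,"x":0.015,"y":0,"z":0,"grip":0.085},{"ax":0,"ay":0,"az":0,"x":0.003,"y":0,"z":0,"grip":0.085},{"ax":0,"ay":0,"az":0,"x":0,"y":0,"z":0,"grip":0.085}]';python3 st.py .452 -.348 .19;python3 -m handwheel '[{"ax":0,"ay":0,"az":0,"x":0,"y":0,"z":0,"grip":0.035},{"ax":0,"ay":0,"az":0,"x":0,"y":0,"z":0,"grip":0.035},{"ax":0,"ay":0,"az":0,"x":0,"y":0,"z":0,"grip":0.035},{"ax":0,"ay":0,"az":0,"x":0,"y":0,"z":0,"grip":0.035},{"ax":0,"ay":0,"az":0,"x":0,"y":0,"z":0,"grip":0.035},{"ax":0,"ay":0,"az":0,"x":0,"y":0,"z":0,"grip":0.035}]';python3 st.py
```

```text
time_s: 9.63
eef_pos: [0.4525, -0.3436, 0.1911]
tcp_rot: [2.304, 1.566, 2.306]
force: [0.3, -1.0, 1.0]
width: 0.085
t 9.63 pos [ 0.4525 -0.3436  0.1911] w 0.085 F [ 0.3 -1.   1. ] q [-0.77  0.37  1.87  0.    0.9  -0.78]
[[-0.004, -0.002, 1.0], [0.004, 1.0, 0.002], [-1.0, 0.004, -0.004]] jaw deg 0.12
tool shift needed [ 0.0011 -0.0044 -0.0005]
time_s: 10.13
eef_pos: [0.454, -0.347, 0.1954]
tcp_rot: [-0.719, 1.567, -0.719]
force: [-0.4, 0.5, 6.0]
width: 0.0459
t 10.13 pos [ 0.454  -0.347   0.1954] w 0.0459 F [-0.4  0.5  6. ] q [-0.78  0.37  1.86  0.    0.9  -0.78]
[[0.003, -0.0, 1.0], [-0.003, 1.0, 0.0], [-1.0, -0.003, 0.003]] jaw deg 0.01
```

```bash
python3 -m handwheel '[{"ax":0,"ay":0,"az":0,"x":-0.015,"y":0,"z":0,"grip":0.035},{"ax":0,"ay":0,"az":0,"x":-0.03,"y":0,"z":0,"grip":0.035},{"ax":0,"ay":0,"az":0,"x":-0.03,"y":0,"z":0,"grip":0.035},{"ax":0,"ay":0,"az":0,"x":-0.03,"y":0,"z":0,"grip":0.035},{"ax":0,"ay":0,"az":0,"x":-0.03,"y":0,"z":0,"grip":0.035},{"ax":0,"ay":0,"az":0,"x":-0.03,"y":0.01,"z":0,"grip":0.035},{"ax":0,"ay":0,"az":0,"x":0,"y":0.03,"z":0.005,"grip":0.035},{"ax":0,"ay":0,"az":0,"x":0,"y":0.038,"z":0.0063,"grip":0.035},{"ax":0,"ay":0,"az":0,"x":0,"y":0.038,"z":0.0063,"grip":0.035},{"ax":0,"ay":0,"az":0,"x":0,"y":0.038,"z":0.0063,"grip":0.035},{"ax":0,"ay":0,"az":0,"x":0,"y":0.038,"z":0.0063,"grip":0.035},{"ax":0,"ay":0,"az":0,"x":0,"y":0.038,"z":0.0063,"grip":0.035}]';python3 st.py .5555 .264 .36
```

```text
time_s: 11.13
eef_pos: [0.489, -0.1143, 0.3582]
tcp_rot: [0.5, 1.571, 0.499]
force: [0.5, -1.4, -1.9]
width: 0.0458
t 11.13 pos [ 0.489  -0.1143  0.3582] w 0.0458 F [ 0.5 -1.4 -1.9] q [-0.37 -0.    1.94  0.    1.2  -0.37]
[[0.0, 0.001, 1.0], [0.0, 1.0, -0.001], [-1.0, 0.0, 0.0]] jaw deg -0.03
tool shift needed [-0.0018  0.3784  0.0663]
```

```bash
python3 -m handwheel '[{"ax":0,"ay":0,"az":0,"x":0,"y":0.038,"z":0.0063,"grip":0.035},{"ax":0,"ay":0,"az":0,"x":0,"y":0.038,"z":0.0063,"grip":0.035},{"ax":0,"ay":0,"az":0,"x":0,"y":0.038,"z":0.0063,"grip":0.035},{"ax":0,"ay":0,"az":0,"x":0,"y":0.038,"z":0.0063,"grip":0.035},{"ax":0,"ay":0,"az":0,"x":0,"y":0.038,"z":0.0063,"grip":0.035},{"ax":0,"ay":0,"az":0,"x":0,"y":0.038,"z":0.0063,"grip":0.035},{"ax":0,"ay":0,"az":0,"x":0,"y":0.038,"z":0.0063,"grip":0.035},{"ax":0,"ay":0,"az":0,"x":0,"y":0.038,"z":0.0063,"grip":0.035},{"ax":0,"ay":0,"az":0,"x":0,"y":0.038,"z":0.0063,"grip":0.035}]';python3 st.py .5555 .264 .36
```

```text
time_s: 11.88
eef_pos: [0.5457, 0.2278, 0.3581]
tcp_rot: [-2.597, 1.571, -2.597]
force: [1.3, -0.6, -0.3]
width: 0.0458
t 11.88 pos [0.5457 0.2278 0.3581] w 0.0458 F [ 1.3 -0.6 -0.3] q [ 0.28  0.19  1.74 -0.    1.22  0.28]
[[-0.0, -0.0, 1.0], [-0.0, 1.0, 0.0], [-1.0, -0.0, -0.0]] jaw deg 0.02
tool shift needed [-0.0019  0.0362  0.0098]
```

```bash
python3 -m handwheel '[{"ax":0,"ay":0,"az":0,"x":0,"y":0.025,"z":0.006,"grip":0.035},{"ax":0,"ay":0,"az":0,"x":0,"y":0.011,"z":0.004,"grip":0.035},{"ax":0,"ay":0,"az":0,"x":0,"y":0,"z":0,"grip":0.035},{"ax":0,"ay":0,"az":0,"x":0,"y":0,"z":0,"grip":0.035}]';python3 st.py .5555 .264 .21
python3 - <<'E'
from h import *
C=cam("wrist"); cv2.imwrite("pics/w6.png",C[0][:,:,::-1])
E
```

```text
time_s: 12.22
eef_pos: [0.5559, 0.2617, 0.3578]
tcp_rot: [-2.218, 1.569, -2.217]
force: [-0.2, -0.7, -0.4]
width: 0.0459
t 12.22 pos [0.5559 0.2617 0.3578] w 0.0459 F [-0.2 -0.7 -0.4] q [ 0.33  0.24  1.68 -0.    1.23  0.33]
[[-0.001, -0.001, 1.0], [-0.001, 1.0, 0.001], [-1.0, -0.001, -0.001]] jaw deg 0.07
tool shift needed [ 0.1477  0.0025 -0.0002]
```

View pics/w6.png

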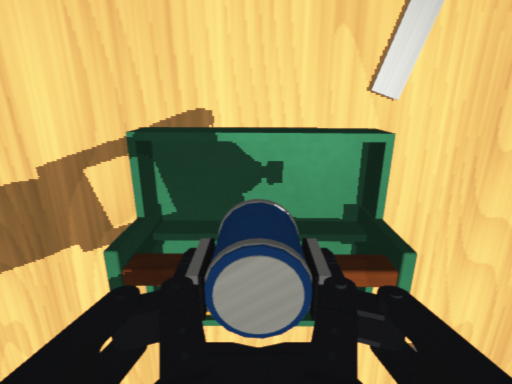

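The tin is held upright at the centre, (260,290). Below it the far compartment spans columns 135–390, and the handle is behind it at row 265. Lower it.

```bash
python3 -m handwheel '[{"ax":0,"ay":0,"az":0,"x":0.03,"y":0.003,"z":0,"grip":0.035},{"ax":0,"ay":0,"az":0,"x":0.03,"y":0,"z":0,"grip":0.035},{"ax":0,"ay":0,"az":0,"x":0.03,"y":0,"z":0,"grip":0.035},{"ax":0,"ay":0,"az":0,"x":0.03,"y":0,"z":0,"grip":0.035},{"ax":0,"ay":0,"az":0,"x":0.015,"y":0,"z":0,"grip":0.035},{"ax":0,"ay":0,"az":0,"x":0.008,"y":0,"z":0,"grip":0.035},{"ax":0,"ay":0,"az":0,"x":0.004,"y":0,"z":0,"grip":0.035},{"ax":0,"ay":0,"az":0,"x":0,"y":0,"z":0,"grip":0.035}]';python3 st.py .5555 .264 .203
```

```text
time_s: 12.93
eef_pos: [0.5562, 0.2638, 0.211]
tcp_rot: [-2.542, 1.57, -2.543]
force: [0.4, 0.6, -0.7]
width: 0.0459
t 12.93 pos [0.5562 0.2638 0.211 ] w 0.0459 F [ 0.4  0.6 -0.7] q [ 0.33  0.42  1.75 -0.    0.97  0.33]
[[-0.001, 0.001, 1.0], [-0.0, 1.0, -0.001], [-1.0, -0.0, -0.001]] jaw deg -0.06
tool shift needed [ 0.008   0.0002 -0.0007]
```

```bash
for i in 1 2; do :; done; python3 -m handwheel '[{"ax":0,"ay":0,"az":0,"x":0.003,"y":0,"z":0,"grip":0.035},{"ax":0,"ay":0,"az":0,"x":0.002,"y":0,"z":0,"grip":0.035},{"ax":0,"ay":0,"az":0,"x":0,"y":0,"z":0,"grip":0.035}]';python3 -m handwheel '[{"ax":0,"ay":0,"az":0,"x":0.002,"y":0,"z":0,"grip":0.035},{"ax":0,"ay":0,"az":0,"x":0,"y":0,"z":0,"grip":0.035}]'
```

```text
time_s: 13.18
eef_pos: [0.5566, 0.265, 0.2073]
tcp_rot: [0.294, 1.569, 0.294]
force: [-0.6, -0.3, -0.7]
width: 0.0457
time_s: 13.35
eef_pos: [0.5562, 0.2651, 0.2046]
tcp_rot: [0.321, 1.57, 0.321]
force: [-0.0, 0.5, -1.7]
width: 0.046
```

```bash
python3 -m handwheel '[{"ax":0,"ay":0,"az":0,"x":0.002,"y":0,"z":0,"grip":0.035},{"ax":0,"ay":0,"az":0,"x":0,"y":0,"z":0,"grip":0.035}]'; python3 -m handwheel '[{"ax":0,"ay":0,"az":0,"x":0.001,"y":0,"z":0,"grip":0.035},{"ax":0,"ay":0,"az":0,"x":0,"y":0,"z":0,"grip":0.035}]'
```

```text
time_s: 13.52
eef_pos: [0.5565, 0.2653, 0.2035]
tcp_rot: [0.388, 1.57, 0.388]
force: [-1.7, -0.5, 4.4]
width: 0.0458
time_s: 13.68
eef_pos: [0.5565, 0.2653, 0.2034]
tcp_rot: [0.081, 1.571, 0.081]
force: [-4.0, -0.8, 9.9]
width: 0.0454
```

The tin touched down at 9.9 N. Release, rise, then travel to the tee.

```bash
python3 -m handwheel '[{"ax":0,"ay":0,"az":0,"x":0,"y":0,"z":0,"grip":0.07},{"ax":0,"ay":0,"az":0,"x":0,"y":0,"z":0,"grip":0.07},{"ax":0,"ay":0,"az":0,"x":0,"y":0,"z":0,"grip":0.07},{"ax":0,"ay":0,"az":0,"x":0,"y":0,"z":0,"grip":0.07},{"ax":0,"ay":0,"az":0,"x":-0.015,"y":0,"z":0,"grip":0.07},{"ax":0,"ay":0,"az":0,"x":-0.03,"y":0,"z":0,"grip":0.07},{"ax":0,"ay":0,"az":0,"x":-0.03,"y":0,"z":0,"grip":0.07},{"ax":0,"ay":0,"az":0,"x":-0.03,"y":0,"z":0,"grip":0.085},{"ax":0,"ay":0,"az":0,"x":-0.03,"y":0,"z":0,"grip":0.085},{"ax":0,"ay":0,"az":0,"x":-0.02,"y":-0.01,"z":0,"grip":0.085},{"ax":0,"ay":0,"az":0,"x":0,"y":-0.03,"z":0,"grip":0.085}]';python3 st.py 0.648 -0.156 0.32
python3 - <<'E'
from h import *
C=cam("wrist"); cv2.imwrite("pics/w7.png",C[0][:,:,::-1])
E
```

```text
time_s: 14.6
eef_pos: [0.5579, 0.2277, 0.3629]
tcp_rot: [0.414, 1.558, 0.418]
force: [1.2, 0.1, 0.2]
width: 0.0848
t 14.6 pos [0.5579 0.2277 0.3629] w 0.0848 F [1.2 0.1 0.2] q [0.27 0.2  1.71 0.   1.22 0.27]
[[0.012, -0.004, 1.0], [0.005, 1.0, 0.004], [-1.0, 0.005, 0.012]] jaw deg 0.23
tool shift needed [ 0.042  -0.3843  0.088 ]
```

View pics/w7.png

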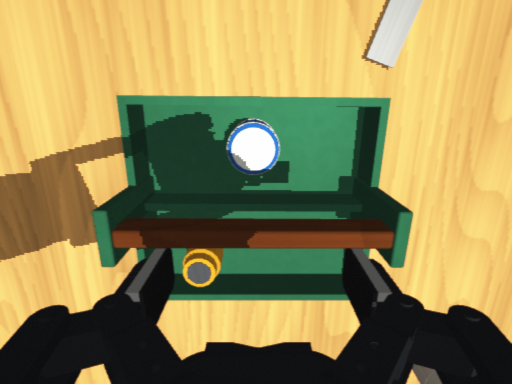

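Tin at (253,148) and coupling at (202,265) are both standing inside. Moving to the tee.

```bash
python3 -m handwheel '[{"ax":0,"ay":0,"az":0,"x":0,"y":-0.038,"z":0.0088,"grip":0.085},{"ax":0,"ay":0,"az":0,"x":0,"y":-0.038,"z":0.0088,"grip":0.085},{"ax":0,"ay":0,"az":0,"x":0,"y":-0.038,"z":0.0088,"grip":0.085},{"ax":0,"ay":0,"az":0,"x":0,"y":-0.038,"z":0.0088,"grip":0.085},{"ax":0,"ay":0,"az":0,"x":0,"y":-0.038,"z":0.0088,"grip":0.085},{"ax":0,"ay":0,"az":0,"x":0.01,"y":-0.038,"z":0.0088,"grip":0.085},{"ax":0,"ay":0,"az":0,"x":0.01,"y":-0.038,"z":0.0088,"grip":0.085},{"ax":0,"ay":0,"az":0,"x":0.01,"y":-0.038,"z":0.0088,"grip":0.085},{"ax":0,"ay":0,"az":0,"x":0.01,"y":-0.038,"z":0.0088,"grip":0.085},{"ax":0,"ay":0,"az":0,"x":0,"y":-0.035,"z":0.0088,"grip":0.085},{"ax":0,"ay":0,"az":0,"x":0,"y":0,"z":0,"grip":0.085},{"ax":0,"ay":0,"az":0,"x":0,"y":0,"z":0,"grip":0.085}]';python3 st.py 0.648 -0.156 0.32
python3 - <<'E'
from h import *
C=cam("wrist"); cv2.imwrite("pics/w8.png",cv2.resize(C[0][100:300,150:400],None,fx=3,fy=3)[:,:,::-1])
print(proj(C,(.648,-.156,.062)))
E
```

```text
time_s: 15.65
eef_pos: [0.6441, -0.1543, 0.315]
tcp_rot: [2.734, 1.569, 2.731]
force: [1.0, 0.8, -0.3]
width: 0.0848
t 15.65 pos [ 0.6441 -0.1543  0.315 ] w 0.0848 F [ 1.   0.8 -0.3] q [-0.34  0.38  1.59  0.    1.18 -0.34]
[[-0.001, 0.004, 1.0], [0.001, 1.0, -0.004], [-1.0, 0.001, -0.001]] jaw deg -0.2
tool shift needed [-0.005  -0.0017  0.0039]
[262.67361836 204.4196936 ]
```

View pics/w8.png

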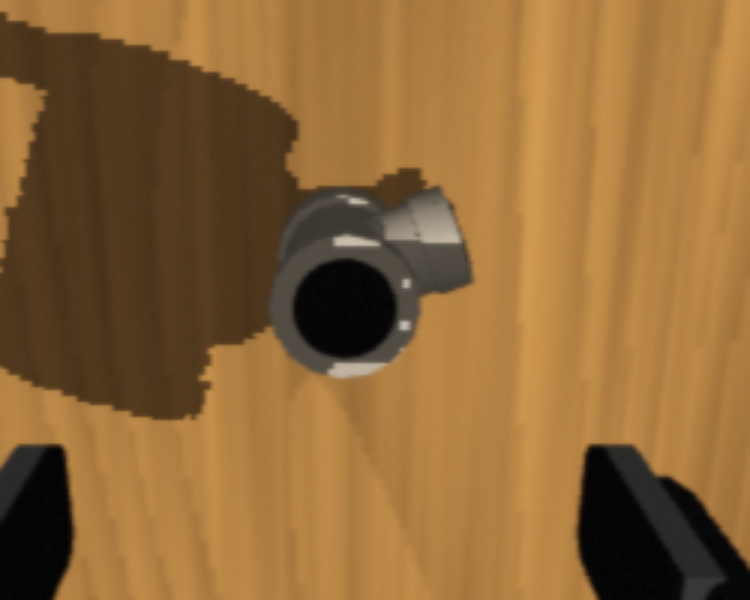

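The tee's bore is at crop (345,307), which is full-frame (265,202). Its branch end edge gives a yaw of about 17.4°. Turn the jaws square to the branch.

```bash
python3 -m handwheel '[{"ax":6.58,"ay":0,"az":0,"x":0,"y":0,"z":0,"grip":0.085},{"ax":6.58,"ay":0,"az":0,"x":0,"y":0,"z":0,"grip":0.085},{"ax":6.58,"ay":0,"az":0,"x":0,"y":0,"z":0,"grip":0.085},{"ax":6.58,"ay":0,"az":0,"x":0,"y":0,"z":0,"grip":0.085},{"ax":6.58,"ay":0,"az":0,"x":0,"y":0,"z":0,"grip":0.085},{"ax":6.58,"ay":0,"az":0,"x":0,"y":0,"z":0,"grip":0.085},{"ax":6.58,"ay":0,"az":0,"x":0,"y":0,"z":0,"grip":0.085},{"ax":6.58,"ay":0,"az":0,"x":0,"y":0,"z":0,"grip":0.085},{"ax":6.58,"ay":0,"az":0,"x":0,"y":0,"z":0,"grip":0.085},{"ax":6.58,"ay":0,"az":0,"x":0,"y":0,"z":0,"grip":0.085},{"ax":6.58,"ay":0,"az":0,"x":0,"y":0,"z":0,"grip":0.085},{"ax":0,"ay":0,"az":0,"x":0,"y":0,"z":0,"grip":0.085}]';python3 st.py 0.648 -0.156 0.195
python3 - <<'E'
from h import *
C=cam("wrist"); cv2.imwrite("pics/w9.png",C[0][:,:,::-1])
print(proj(C,(.648,-.156,.062)))
E
```

```text
time_s: 16.7
eef_pos: [0.644, -0.1499, 0.3161]
tcp_rot: [-2.721, 1.57, 2.299]
force: [0.1, -0.3, -0.2]
width: 0.0846
t 16.7 pos [ 0.644  -0.1499  0.3161] w 0.0846 F [ 0.1 -0.3 -0.2] q [-0.33  0.37  1.59  0.    1.18  0.93]
[[-0.001, 0.953, 0.303], [0.001, 0.303, -0.953], [-1.0, -0.0, -0.001]] jaw deg -72.34
tool shift needed [0.1211 0.002  0.0071]
[267.50455622 199.61998105]
```

View pics/w9.png

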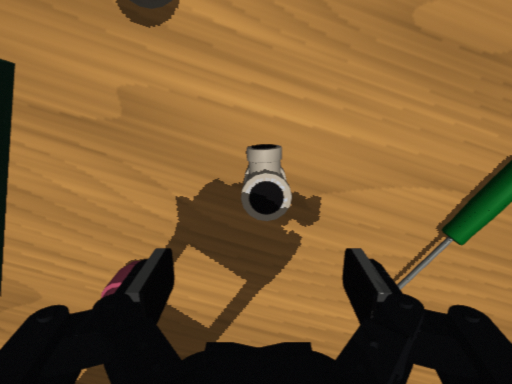

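Jaws are square to the branch, which points image-up, with the bore at (266,196). Descend and grip.

```bash
python3 -m handwheel '[{"ax":0,"ay":0,"az":0,"x":0.03,"y":0.003,"z":0.006,"grip":0.085},{"ax":0,"ay":0,"az":0,"x":0.03,"y":0,"z":0,"grip":0.085},{"ax":0,"ay":0,"az":0,"x":0.03,"y":0,"z":0,"grip":0.085},{"ax":0,"ay":0,"az":0,"x":0.02,"y":0,"z":0,"grip":0.085},{"ax":0,"ay":0,"az":0,"x":0.012,"y":0,"z":0,"grip":0.085},{"ax":0,"ay":0,"az":0,"x":0,"y":0,"z":0,"grip":0.085}]';python3 st.py 0.648 -0.156 0.194
python3 -m handwheel '[{"ax":0,"ay":0,"az":0,"x":0,"y":0,"z":0,"grip":0.028},{"ax":0,"ay":0,"az":0,"x":0,"y":0,"z":0,"grip":0.028},{"ax":0,"ay":0,"az":0,"x":0,"y":0,"z":0,"grip":0.028},{"ax":0,"ay":0,"az":0,"x":0,"y":0,"z":0,"grip":0.028},{"ax":0,"ay":0,"az":0,"x":0,"y":0,"z":0,"grip":0.028},{"ax":0,"ay":0,"az":0,"x":0,"y":0,"z":0,"grip":0.028},{"ax":0,"ay":0,"az":0,"x":0,"y":0,"z":0,"grip":0.028}]';python3 st.py
python3 - <<'E'
from h import *
C=cam("wrist"); cv2.imwrite("pics/w10.png",C[0][:,:,::-1])
E
```

```text
time_s: 17.25
eef_pos: [0.647, -0.1554, 0.1903]
tcp_rot: [-2.234, 1.564, 2.789]
force: [0.4, -0.6, -1.0]
width: 0.0848
t 17.25 pos [ 0.647  -0.1554  0.1903] w 0.0848 F [ 0.4 -0.6 -1. ] q [-0.34  0.54  1.62  0.    0.99  0.92]
[[-0.007, 0.952, 0.306], [0.003, 0.306, -0.952], [-1.0, -0.006, -0.004]] jaw deg -72.21
tool shift needed [-0.0037  0.0007  0.0008]
time_s: 17.83
eef_pos: [0.6501, -0.1572, 0.1967]
tcp_rot: [0.976, 1.567, -0.287]
force: [-0.1, -0.3, 6.7]
width: 0.0347
t 17.83 pos [ 0.6501 -0.1572  0.1967] w 0.0347 F [-0.1 -0.3  6.7] q [-0.34  0.54  1.62  0.    0.99  0.92]
[[0.004, 0.953, 0.303], [-0.001, 0.303, -0.953], [-1.0, 0.003, 0.002]] jaw deg -72.36
```

View pics/w10.png

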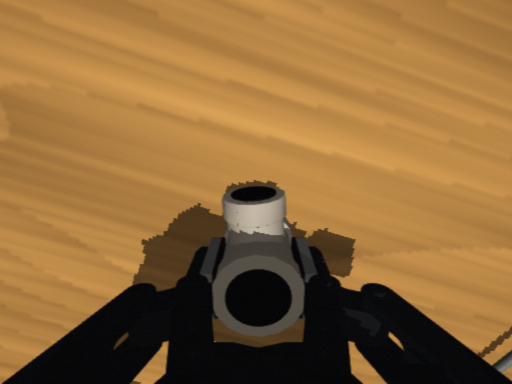

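The tee is gripped squarely: bore (258,297), width 34.7 mm on the 36 mm run. Lift, turn back and carry.

```bash
python3 -m handwheel '[{"ax":0,"ay":0,"az":0,"x":-0.015,"y":0,"z":0,"grip":0.028},{"ax":0,"ay":0,"az":0,"x":-0.03,"y":0,"z":0,"grip":0.028},{"ax":0,"ay":0,"az":0,"x":-0.03,"y":0,"z":0,"grip":0.028},{"ax":0,"ay":0,"az":0,"x":-0.03,"y":0,"z":0,"grip":0.028},{"ax":0,"ay":0,"az":0,"x":-0.015,"y":0,"z":0,"grip":0.028},{"ax":-4,"ay":0,"az":0,"x":0,"y":0,"z":0,"grip":0.028},{"ax":-7,"ay":0,"az":0,"x":0,"y":0,"z":0,"grip":0.028},{"ax":-7,"ay":0,"az":0,"x":0,"y":0,"z":0,"grip":0.028},{"ax":-7,"ay":0,"az":0,"x":0,"y":0,"z":0,"grip":0.028},{"ax":-7,"ay":0,"az":0,"x":0,"y":0,"z":0,"grip":0.028},{"ax":-7,"ay":0,"az":0,"x":0,"y":0,"z":0,"grip":0.028},{"ax":-7,"ay":0,"az":0,"x":0,"y":0,"z":0,"grip":0.028}]'
python3 -m handwheel '[{"ax":-7,"ay":0,"az":0,"x":0,"y":0,"z":0,"grip":0.028},{"ax":-7,"ay":0,"az":0,"x":0,"y":0,"z":0,"grip":0.028},{"ax":-7,"ay":0,"az":0,"x":0,"y":0,"z":0,"grip":0.028},{"ax":-5.4,"ay":0,"az":0,"x":0,"y":0,"z":0,"grip":0.028},{"ax":0,"ay":0,"az":0,"x":0,"y":0,"z":0,"grip":0.028}]'
python3 st.py .615 .130 .317
```

```text
time_s: 18.88
eef_pos: [0.6484, -0.1568, 0.3136]
tcp_rot: [-2.947, 1.569, 2.882]
force: [-0.6, 0.4, -0.7]
width: 0.0347
time_s: 19.3
eef_pos: [0.6484, -0.1567, 0.3136]
tcp_rot: [2.85, 1.569, 2.852]
force: [0.3, 1.3, -1.0]
width: 0.0346
t 19.3 pos [ 0.6484 -0.1567  0.3136] w 0.0346 F [ 0.3  1.3 -1. ] q [-0.34  0.39  1.58 -0.    1.18 -0.34]
[[-0.001, -0.002, 1.0], [0.0, 1.0, 0.002], [-1.0, 0.0, -0.001]] jaw deg 0.12
tool shift needed [-0.0032  0.2868 -0.0328]
```

```bash
python3 -m handwheel '[{"ax":0,"ay":0,"az":0,"x":0,"y":0.02,"z":-0.0033,"grip":0.028},{"ax":0,"ay":0,"az":0,"x":0,"y":0.031,"z":-0.0035,"grip":0.028},{"ax":0,"ay":0,"az":0,"x":0,"y":0.031,"z":-0.0035,"grip":0.028},{"ax":0,"ay":0,"az":0,"x":0,"y":0.031,"z":-0.0035,"grip":0.028},{"ax":0,"ay":0,"az":0,"x":0,"y":0.031,"z":-0.0035,"grip":0.028},{"ax":0,"ay":0,"az":0,"x":0,"y":0.031,"z":-0.0035,"grip":0.028},{"ax":0,"ay":0,"az":0,"x":0,"y":0.031,"z":-0.0035,"grip":0.028},{"ax":0,"ay":0,"az":0,"x":0,"y":0.031,"z":-0.0035,"grip":0.028},{"ax":0,"ay":0,"az":0,"x":0,"y":0.031,"z":-0.0035,"grip":0.028},{"ax":0,"ay":0,"az":0,"x":0,"y":0.019,"z":-0.0015,"grip":0.028},{"ax":0,"ay":0,"az":0,"x":0,"y":0,"z":0,"grip":0.028},{"ax":0,"ay":0,"az":0,"x":0,"y":0,"z":0,"grip":0.028}]'
python3 st.py .615 .130 .205
python3 - <<'E'
from h import *
C=cam("wrist"); cv2.imwrite("pics/w11.png",C[0][:,:,::-1])
E
```

```text
time_s: 20.3
eef_pos: [0.6154, 0.1312, 0.3139]
tcp_rot: [-2.393, 1.57, -2.391]
force: [-0.6, 0.3, -0.8]
width: 0.0345
t 20.3 pos [0.6154 0.1312 0.3139] w 0.0345 F [-0.6  0.3 -0.8] q [ 0.1   0.31  1.67 -0.    1.16  0.1 ]
[[-0.001, -0.001, 1.0], [-0.001, 1.0, 0.001], [-1.0, -0.001, -0.001]] jaw deg 0.08
tool shift needed [ 0.1089 -0.0011 -0.0003]
```

View pics/w11.png

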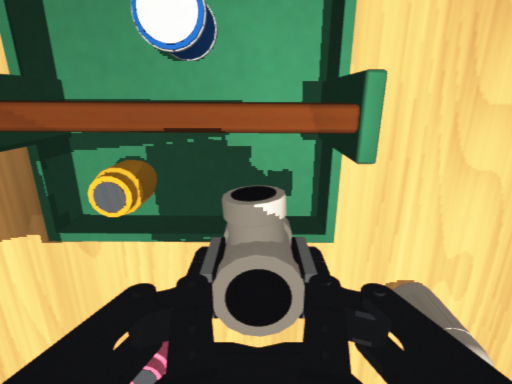

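The tee hangs at (258,297) with its branch facing the handle. The compartment is clear below and the coupling is well to the left at (112,190). Lower it.

```bash
python3 -m handwheel '[{"ax":0,"ay":0,"az":0,"x":0.03,"y":-0.001,"z":0,"grip":0.028},{"ax":0,"ay":0,"az":0,"x":0.03,"y":0,"z":0,"grip":0.028},{"ax":0,"ay":0,"az":0,"x":0.025,"y":0,"z":0,"grip":0.028},{"ax":0,"ay":0,"az":0,"x":0.01,"y":0,"z":0,"grip":0.028},{"ax":0,"ay":0,"az":0,"x":0.005,"y":0,"z":0,"grip":0.028},{"ax":0,"ay":0,"az":0,"x":0,"y":0,"z":0,"grip":0.028},{"ax":0,"ay":0,"az":0,"x":0,"y":0,"z":0,"grip":0.028}]'
python3 -m handwheel '[{"ax":0,"ay":0,"az":0,"x":0.003,"y":0,"z":0,"grip":0.028},{"ax":0,"ay":0,"az":0,"x":0,"y":0,"z":0,"grip":0.028}]'
```

```text
time_s: 20.93
eef_pos: [0.6168, 0.1286, 0.2155]
tcp_rot: [0.043, 1.569, 0.042]
force: [0.4, 0.0, -0.7]
width: 0.0344
time_s: 21.1
eef_pos: [0.6168, 0.1291, 0.2128]
tcp_rot: [0.069, 1.568, 0.069]
force: [-0.8, -0.6, -1.2]
width: 0.0348
```

```bash

python3 -m handwheel '[{"ax":0,"ay":0,"az":0,"x":0.003,"y":0,"z":0,"grip":0.028},{"ax":0,"ay":0,"az":0,"x":0,"y":0,"z":0,"grip":0.028}]';python3 -m handwheel '[{"ax":0,"ay":0,"az":0,"x":0.002,"y":0,"z":0,"grip":0.028},{"ax":0,"ay":0,"az":0,"x":0,"y":0,"z":0,"grip":0.028}]';python3 -m handwheel '[{"ax":0,"ay":0,"az":0,"x":0.002,"y":0,"z":0,"grip":0.028},{"ax":0,"ay":0,"az":0,"x":0,"y":0,"z":0,"grip":0.028}]'
```

```text
time_s: 21.27
eef_pos: [0.616, 0.1292, 0.2086]
tcp_rot: [0.06, 1.57, 0.061]
force: [0.6, 0.4, -1.3]
width: 0.0349
time_s: 21.43
eef_pos: [0.6157, 0.1292, 0.206]
tcp_rot: [-3.017, 1.57, -3.016]
force: [0.1, -0.5, -0.3]
width: 0.035
time_s: 21.6
eef_pos: [0.6161, 0.1292, 0.2047]
tcp_rot: [-0.116, 1.571, -0.115]
force: [-0.8, 0.2, 3.0]
width: 0.0343
```

```bash

python3 -m handwheel '[{"ax":0,"ay":0,"az":0,"x":0.001,"y":0,"z":0,"grip":0.028},{"ax":0,"ay":0,"az":0,"x":0,"y":0,"z":0,"grip":0.028}]';python3 -m handwheel '[{"ax":0,"ay":0,"az":0,"x":0,"y":0,"z":0,"grip":0.058},{"ax":0,"ay":0,"az":0,"x":0,"y":0,"z":0,"grip":0.058},{"ax":0,"ay":0,"az":0,"x":0,"y":0,"z":0,"grip":0.058},{"ax":0,"ay":0,"az":0,"x":0,"y":0,"z":0,"grip":0.058},{"ax":0,"ay":0,"az":0,"x":-0.015,"y":0,"z":0,"grip":0.058},{"ax":0,"ay":0,"az":0,"x":-0.03,"y":0,"z":0,"grip":0.058},{"ax":0,"ay":0,"az":0,"x":-0.03,"y":0,"z":0,"grip":0.058},{"ax":0,"ay":0,"az":0,"x":-0.03,"y":0,"z":0,"grip":0.06},{"ax":0,"ay":0,"az":0,"x":-0.03,"y":0,"z":0,"grip":0.06},{"ax":0,"ay":0,"az":0,"x":-0.03,"y":0,"z":0,"grip":0.06},{"ax":0,"ay":0,"az":0,"x":0,"y":0,"z":0,"grip":0.06},{"ax":0,"ay":0,"az":0,"x":0,"y":0,"z":0,"grip":0.06}]';python3 st.py .553 .199 .34
python3 - <<'E'
from h import *
C=cam("wrist"); cv2.imwrite("pics/w12.png",C[0][:,:,::-1])
C=cam("top"); cv2.imwrite("pics/t12.png",C[0][:,:,::-1])
E
```

```text
time_s: 21.77
eef_pos: [0.6162, 0.1292, 0.2047]
tcp_rot: [-2.737, 1.571, -2.736]
force: [-3.5, -0.1, 7.5]
width: 0.0348
time_s: 22.77
eef_pos: [0.6168, 0.1293, 0.3727]
tcp_rot: [0.094, 1.563, 0.094]
force: [-0.4, 0.9, -0.8]
width: 0.0602
t 22.77 pos [0.6168 0.1293 0.3727] w 0.0602 F [-0.4  0.9 -0.8] q [ 0.1   0.25  1.63 -0.    1.25  0.09]
[[0.007, -0.001, 1.0], [0.001, 1.0, 0.001], [-1.0, 0.001, 0.007]] jaw deg 0.04
tool shift needed [ 0.0323  0.0698 -0.064 ]
```

View pics/w12.png

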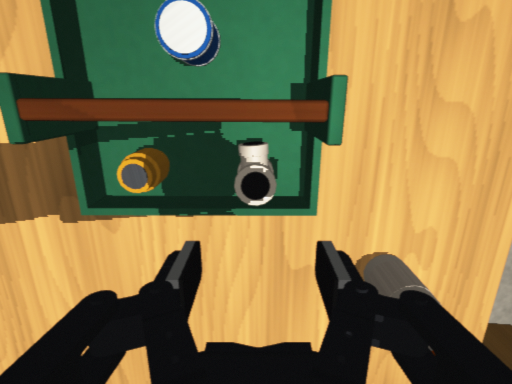

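View pics/t12.png

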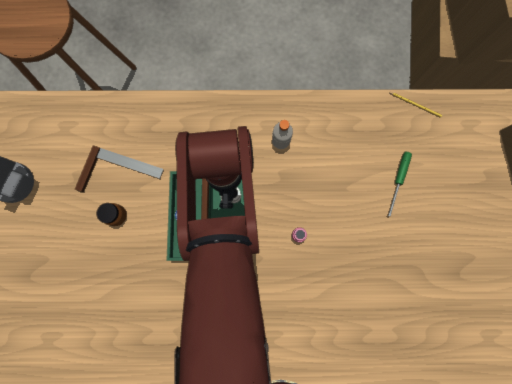

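All three stand inside: coupling (140,170), tee (255,180), tin (185,30). The bystanders haven't moved. Now turn the jaws across the handle.

```bash

python3 -m handwheel '[{"ax":-7,"ay":0,"az":0,"x":0,"y":0,"z":0,"grip":0.06},{"ax":-7,"ay":0,"az":0,"x":0,"y":0,"z":0,"grip":0.06},{"ax":-7,"ay":0,"az":0,"x":0,"y":0,"z":0,"grip":0.06},{"ax":-7,"ay":0,"az":0,"x":0,"y":0,"z":0,"grip":0.06},{"ax":-7,"ay":0,"az":0,"x":0,"y":0,"z":0,"grip":0.06},{"ax":-7,"ay":0,"az":0,"x":0,"y":0,"z":0,"grip":0.06},{"ax":-7,"ay":0,"az":0,"x":0,"y":0,"z":0,"grip":0.06},{"ax":-7,"ay":0,"az":0,"x":0,"y":0,"z":0,"grip":0.06},{"ax":-7,"ay":0,"az":0,"x":0,"y":0,"z":0,"grip":0.06},{"ax":-7,"ay":0,"az":0,"x":0,"y":0,"z":0,"grip":0.06},{"ax":-7,"ay":0,"az":0,"x":0,"y":0,"z":0,"grip":0.06},{"ax":-7,"ay":0,"az":0,"x":0,"y":0,"z":0,"grip":0.06}]'
python3 -m handwheel '[{"ax":-6,"ay":0,"az":0,"x":0,"y":0,"z":0,"grip":0.06},{"ax":0,"ay":0,"az":0,"x":0,"y":0.021,"z":0.023,"grip":0.06},{"ax":0,"ay":0,"az":0,"x":0,"y":0.021,"z":0.023,"grip":0.06},{"ax":0,"ay":0,"az":0,"x":0,"y":0.021,"z":0.024,"grip":0.06},{"ax":0,"ay":0,"az":0,"x":0,"y":0,"z":0,"grip":0.06},{"ax":0,"ay":0,"az":0,"x":0,"y":0,"z":0,"grip":0.06}]'
python3 st.py .553 .199 .26
python3 - <<'E'
from h import *
C=cam("wrist"); cv2.imwrite("pics/w13.png",C[0][:,:,::-1])
print(proj(C,(.553,.199,.12)))
E
```

```text
time_s: 23.87
eef_pos: [0.615, 0.129, 0.3654]
tcp_rot: [1.764, 1.566, -3.046]
force: [0.4, -0.2, 0.9]
width: 0.0601
time_s: 24.37
eef_pos: [0.5512, 0.2, 0.3659]
tcp_rot: [1.86, 1.566, -2.849]
force: [0.3, 0.1, -0.4]
width: 0.0601
t 24.37 pos [0.5512 0.2    0.3659] w 0.0601 F [ 0.3  0.1 -0.4] q [ 0.23  0.17  1.74 -0.    1.23 -1.35]
[[-0.004, -1.0, -0.003], [-0.001, -0.003, 1.0], [-1.0, 0.004, -0.001]] jaw deg 90.19
tool shift needed [ 0.1059 -0.0023 -0.0009]
[256.5797426  207.43592782]
```

View pics/w13.png

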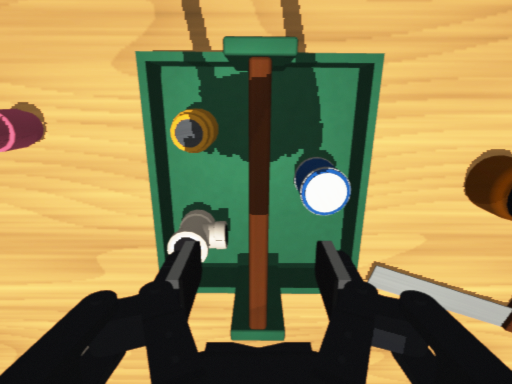

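The bar runs up column 259, midway between the pads at about 200 and 318. Descend and close.

```bash

python3 -m handwheel '[{"ax":0,"ay":0,"az":0,"x":0.03,"y":-0.002,"z":0,"grip":0.06},{"ax":0,"ay":0,"az":0,"x":0.03,"y":0,"z":0,"grip":0.06},{"ax":0,"ay":0,"az":0,"x":0.025,"y":0,"z":0,"grip":0.06},{"ax":0,"ay":0,"az":0,"x":0.012,"y":0,"z":0,"grip":0.06},{"ax":0,"ay":0,"az":0,"x":0.006,"y":0,"z":0,"grip":0.06},{"ax":0,"ay":0,"az":0,"x":0,"y":0,"z":0,"grip":0.06},{"ax":0,"ay":0,"az":0,"x":0,"y":0,"z":0,"grip":0.06}]'; python3 st.py .553 .199 .26
python3 - <<'E'
from h import *
C=cam("wrist"); cv2.imwrite("pics/w14.png",C[0][:,:,::-1])
E
```

```text
time_s: 25.0
eef_pos: [0.5557, 0.1988, 0.2659]
tcp_rot: [-1.434, 1.57, 0.137]
force: [-0.4, 0.4, 0.2]
width: 0.06
t 25.0 pos [0.5557 0.1988 0.2659] w 0.06 F [-0.4  0.4  0.2] q [ 0.22  0.3   1.8  -0.    1.05 -1.35]
[[0.001, -1.0, 0.0], [0.0, 0.0, 1.0], [-1.0, -0.001, 0.0]] jaw deg 90.0
tool shift needed [0.0059 0.0027 0.0002]
```

View pics/w14.png

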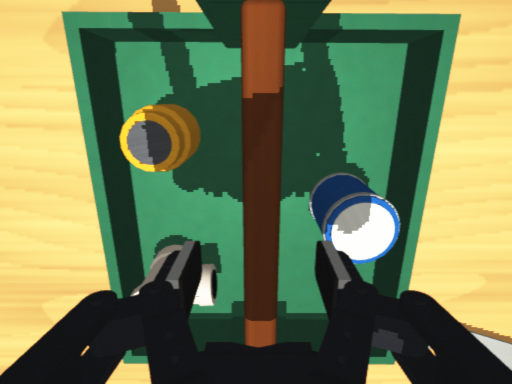

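The bar is centred (col 262) between the open fingers. Down a touch more, then close.

```bash

python3 -m handwheel '[{"ax":0,"ay":0,"az":0,"x":0.006,"y":0.002,"z":0,"grip":0.06},{"ax":0,"ay":0,"az":0,"x":0,"y":0,"z":0,"grip":0.06},{"ax":0,"ay":0,"az":0,"x":0,"y":0,"z":0,"grip":0.005},{"ax":0,"ay":0,"az":0,"x":0,"y":0,"z":0,"grip":0.005},{"ax":0,"ay":0,"az":0,"x":0,"y":0,"z":0,"grip":0.005},{"ax":0,"ay":0,"az":0,"x":0,"y":0,"z":0,"grip":0.005},{"ax":0,"ay":0,"az":0,"x":0,"y":0,"z":0,"grip":0.005},{"ax":0,"ay":0,"az":0,"x":0,"y":0,"z":0,"grip":0.005},{"ax":0,"ay":0,"az":0,"x":0,"y":0,"z":0,"grip":0.005},{"ax":0,"ay":0,"az":0,"x":0,"y":0,"z":0,"grip":0.005}]'; python3 st.py .553 .199 .26
```

```text
time_s: 25.88
eef_pos: [0.553, 0.1994, 0.2598]
tcp_rot: [-0.779, 1.57, 0.792]
force: [-1.3, 1.8, 4.1]
width: 0.0154
t 25.88 pos [0.553  0.1994 0.2598] w 0.0154 F [-1.3  1.8  4.1] q [ 0.23  0.3   1.8   0.    1.03 -1.35]
[[0.001, -1.0, -0.0], [0.001, -0.0, 1.0], [-1.0, -0.001, 0.001]] jaw deg 90.03
tool shift needed [-0.0002  0.     -0.0004]
```

Gripped at 15.4 mm on the 16 mm bar. Slow lift, then check.

```bash

python3 -m handwheel '[{"ax":0,"ay":0,"az":0,"x":-0.004,"y":0,"z":0,"grip":0.005},{"ax":0,"ay":0,"az":0,"x":-0.006,"y":0,"z":0,"grip":0.005},{"ax":0,"ay":0,"az":0,"x":-0.006,"y":0,"z":0,"grip":0.005},{"ax":0,"ay":0,"az":0,"x":-0.006,"y":0,"z":0,"grip":0.005},{"ax":0,"ay":0,"az":0,"x":-0.004,"y":0,"z":0,"grip":0.005},{"ax":0,"ay":0,"az":0,"x":0,"y":0,"z":0,"grip":0.005},{"ax":0,"ay":0,"az":0,"x":0,"y":0,"z":0,"grip":0.005},{"ax":0,"ay":0,"az":0,"x":0,"y":0,"z":0,"grip":0.005}]'; python3 st.py .553 .199 .42
python3 - <<'E'
from h import *
print(arm.get_state()['ft_torque'])
C=cam("wrist"); cv2.imwrite("pics/w15.png",C[0][:,:,::-1])
C=cam("scene"); cv2.imwrite("pics/s15.png",cv2.resize(C[0][130:310,210:410],None,fx=3.3,fy=3.3)[:,:,::-1])
E
```

```text
time_s: 26.55
eef_pos: [0.5527, 0.199, 0.285]
tcp_rot: [1.914, 1.57, -2.798]
force: [0.3, 0.4, -7.0]
width: 0.015
t 26.55 pos [0.5527 0.199  0.285 ] w 0.015 F [ 0.3  0.4 -7. ] q [ 0.23  0.27  1.79 -0.    1.08 -1.35]
[[-0.0, -1.0, -0.001], [-0.0, -0.001, 1.0], [-1.0, 0.0, -0.0]] jaw deg 90.04
tool shift needed [-0.135  -0.0002 -0.    ]
[ 0.06066769  0.0601901  -0.03715352]
```

View pics/w15.png

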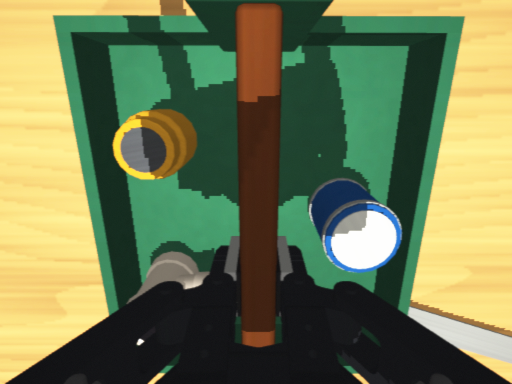

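View pics/s15.png

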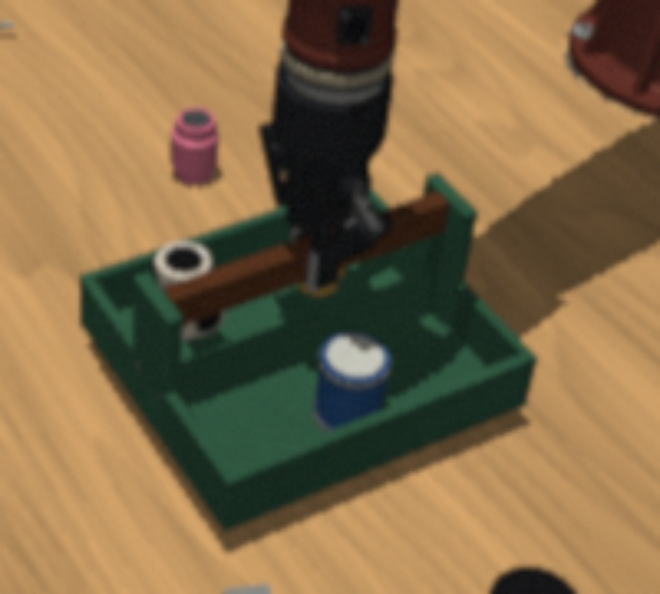

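The tote's full weight (7.0 N) is on the gripper. It hangs level with everything upright. Continue to about 16 cm.

```bash

python3 -m handwheel '[{"ax":0,"ay":0,"az":0,"x":-0.006,"y":0,"z":0,"grip":0.005},{"ax":0,"ay":0,"az":0,"x":-0.012,"y":0,"z":0,"grip":0.005},{"ax":0,"ay":0,"az":0,"x":-0.015,"y":0,"z":0,"grip":0.005},{"ax":0,"ay":0,"az":0,"x":-0.015,"y":0,"z":0,"grip":0.005},{"ax":0,"ay":0,"az":0,"x":-0.015,"y":0,"z":0,"grip":0.005},{"ax":0,"ay":0,"az":0,"x":-0.015,"y":0,"z":0,"grip":0.005},{"ax":0,"ay":0,"az":0,"x":-0.015,"y":0,"z":0,"grip":0.005},{"ax":0,"ay":0,"az":0,"x":-0.015,"y":0,"z":0,"grip":0.005},{"ax":0,"ay":0,"az":0,"x":-0.015,"y":0,"z":0,"grip":0.005},{"ax":0,"ay":0,"az":0,"x":-0.01,"y":0,"z":0,"grip":0.005},{"ax":0,"ay":0,"az":0,"x":-0.005,"y":0,"z":0,"grip":0.005},{"ax":0,"ay":0,"az":0,"x":0,"y":0,"z":0,"grip":0.005}]'; python3 -m handwheel '[{"ax":0,"ay":0,"az":0,"x":0,"y":0,"z":0,"grip":0.005},{"ax":0,"ay":0,"az":0,"x":0,"y":0,"z":0,"grip":0.005},{"ax":0,"ay":0,"az":0,"x":0,"y":0,"z":0,"grip":0.005},{"ax":0,"ay":0,"az":0,"x":0,"y":0,"z":0,"grip":0.005},{"ax":0,"ay":0,"az":0,"x":0,"y":0,"z":0,"grip":0.005},{"ax":0,"ay":0,"az":0,"x":0,"y":0,"z":0,"grip":0.005},{"ax":0,"ay":0,"az":0,"x":0,"y":0,"z":0,"grip":0.005},{"ax":0,"ay":0,"az":0,"x":0,"y":0,"z":0,"grip":0.005}]';python3 st.py .553 .199 .42
python3 - <<'E'
from h import *
print(arm.get_state()['ft_torque'])
C=cam("wrist"); cv2.imwrite("pics/w16.png",C[0][:,:,::-1])
C=cam("scene"); cv2.imwrite("pics/s16.png",C[0][:,:,::-1])
E
```

```text
time_s: 27.65
eef_pos: [0.5533, 0.1992, 0.4256]
tcp_rot: [-1.35, 1.567, 0.222]
force: [0.6, 0.1, -6.1]
width: 0.0152
time_s: 28.32
eef_pos: [0.5529, 0.1991, 0.4231]
tcp_rot: [1.776, 1.571, -2.935]
force: [-0.3, -1.3, -6.1]
width: 0.015
t 28.32 pos [0.5529 0.1991 0.4231] w 0.015 F [-0.3 -1.3 -6.1] q [ 0.23  0.12  1.69  0.    1.33 -1.35]
[[-0.0, -1.0, -0.001], [-0.0, -0.001, 1.0], [-1.0, 0.0, -0.0]] jaw deg 90.03
tool shift needed [ 0.0031 -0.0001 -0.0001]
[ 0.05266285 -0.01217373  0.0302289 ]
```

View pics/w16.png

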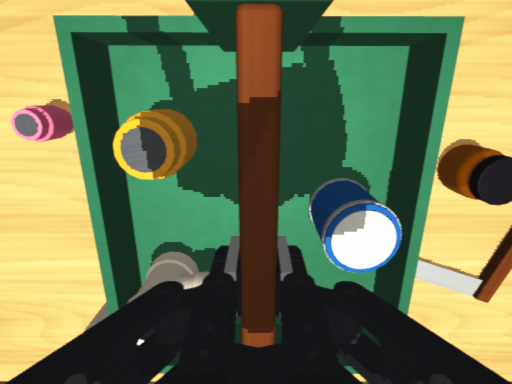

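View pics/s16.png

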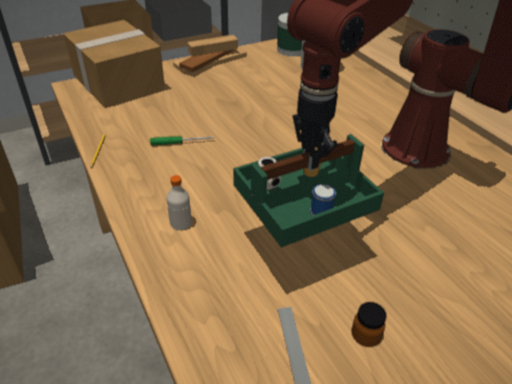

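The tote is up about 16 cm. In the wrist view the bar, walls and contents sit at the same pixels as just after lift-off, so nothing has slipped or tilted. The glue (178,205), jar (370,322) and screwdriver (165,140) are untouched.

```bash
python3 -c "
from cell import arm
print(arm.hand_in())
s=arm.get_state();print(s['time_s'],s['eef_pos'],s['width'],s['force'])"
```

```text
the job is handed in; nothing more can be done
None
the job is handed in; nothing more can be done
```

The tote is packed and handed in, with the arm holding it by the handle about 16 cm above the bench. I lowered the brass coupling, then the blue tin, then the white tee to the tote floor. Each one was released only after the force reading showed it had touched down, at 7.5–9.9 N.

**Last checks before hand-in (28.3 s on the clock, limit 72 s):**
- **Lift:** the gripper has risen 163 mm since gripping the handle and reads about 6–7 N, roughly the expected full weight.
- **Level and steady:** the wrist view looked the same just after lift-off and at full height, so I saw no tilt or slip. The grip held at 15 mm on the 16 mm bar.
- **Contents:** all three parts are in the tote and looked upright. At full height the fingers hide part of the tee in the wrist view.
- **Bystanders:** the glue bottle, jar, screwdriver and the pink look-alike are where they were.

**What disagreed:** the wrist camera placed things 3–4 mm away from the other two cameras, and the arm's measured position wandered by a few mm as it settled. I checked each grasp in the wrist view and neither caused trouble. No check failed, and the hand-in gave no verdict. The robot could no longer be read after hand-in, so I have no reading from the final second.

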